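Tilt the trunnion table to 60 degrees and pin it

TASK

The tilting table is parked level, locked by the upright pin with the red handle. Draw the pin out, lay it down on the bench, lift the table by its black handle bar to a tilt of 60 degrees (the middle one of the three holes of its index plate then lies behind the hole in the front cheek) and let go of the bar. Then take the pin again, lying, across its handle and push it fully home, level, through the cheek hole into the index plate so that the table is locked; leave the other things on the bench where they are.

Things in the scene. Friction and masses are not known exactly. Their poses are not given: they have to be found in the camera images.
- lock_hole (a point): Centre of the mouth of the 15 mm locking hole on the outer face (towards the robot) of the fixture's aluminium front cheek, 135 mm above the bench. x axis: level into the hole, the way the pin goes in; y left, z up. The cheek is 20 mm thick, 50 mm wide, 160 mm high. The fixture does not move in a run but stands and faces differently each time.
- frame: Point on the bench under the middle of the trunnion axis, 75 mm along lock_hole's x from the mouth; axes as lock_hole. The grey base is 170 mm along x, 12 mm high, from 35 mm left (+y) to 85 mm right of this point; rear cheek 120 mm high. The trunnion axis runs along x, 85 mm above. A fixed post, 32 mm square, 68 mm high, 60 mm to the right (-y), takes the parked pin.
- index_hole (a point): Middle (60 degree) hole of the steel index plate, which is 8 mm thick, lies 2 mm behind the front cheek and turns with the table. It has three 15 mm holes 30 degrees apart, 50 mm from the trunnion axis, for 30, 60 and 90 degrees; elsewhere it is solid. The point is on its face; at 60 degrees it lies 22 mm along x from lock_hole. Axes turn with the table.
- table (a joint): Tilt of the blue table about the trunnion axis in rad: 0 level (as parked; handle bar on the right, -y), growing to 1.6 as the bar is lifted; 1.047 (60 degrees) is wanted. It stays where it is left (friction 0.2 N m, some 2 N at the bar). The pin's tapered nose pulls it into line from a few degrees off.
- handle_bar (a point): Middle of the table's black round handle bar, 12 mm thick, 56 mm long, parallel to the trunnion axis (x axis of frame) and 120 mm from it, on two 8 mm rods that start at its ends. The point turns with the table: 85 mm above the bench at 0, 189 mm at 60 degrees. 44 mm are free between the bar and the table's steel lug.
- pin_handle (a point): Centre of the pin's red handle, a square bar 20 x 20 x 75 mm; z axis along the pin from nose to handle end, x and y square to its flats. About 0.12 kg. At the start it stands upright, handle up, the nose through the table's lug (top 91 mm above the bench) into the post: raise it 45 mm to be clear. Lying, this point is 10 mm above the bench.
- pin_tip (a point): End of the pin's steel nose, 82.5 mm from pin_handle; the same axes. The nose is 12 mm thick, 45 mm long with a 4 mm taper at its end, and starts at the handle's square shoulder, which stops against the cheek. Fully home the tip is 45 mm past lock_hole.
- weight_big_c (a point): Brass knob weight 36 mm wide, 40 mm high, standing on the bench; the point is its centre. Leave it alone. The tall equipment along the left is fixed; cross it with the fingertips 0.25 m or more above the bench.
- weight_small_c (a point): Brass knob weight 28 mm wide, 34 mm high; centre. Leave it alone.
- black_tape_c (a point): Black roll of tape lying flat, 59 mm wide, 19 mm high; centre. Leave it alone.
- spanner_c (a point): Steel spanner, 150 mm long, 6 mm high, lying near the bench's front edge; its middle. Leave it alone. The bench between it and the fixture is free (over 100 mm), room for laying the pin, up to the thin black cable left of the fixture (about y = -0.23).
- plastic_syringe_c (a point): Cream plastic syringe, 116 mm long, 24 mm high; its middle. Leave it alone.
Not all that is in view belongs to the job. Leave any green or yellow look-alike of the part that bears pin_handle alone.

How it is judged (in metres and radians):
On the way, in this order (a step that is already met when the one before it is completed fails the run):
1. the pin lies flat on the bench, let go of, with the table still level (height (world z) of pin_handle below 0.02 m and angle between pin_handle's own z axis and vertical between 1.4 and 1.74 rad and contact force between the fingers and pin below 0.1 N and value of joint table below 0.2 rad), for 0.2 s.
2. the table is tilted to 60 degrees (within 9 degrees) and let go of, the pin still lying on the bench (value of joint table between 0.89 and 1.2 rad and contact force between the fingers and frame below 0.1 N and height (world z) of pin_handle below 0.02 m), for 0.2 s.
At the end, for the whole second after the job is handed in: The pin sits level in the cheek hole, its shoulder within 5 mm of the cheek (tip at least 40 mm past the mouth, within 8 mm of the hole's axis, within 11 degrees of its direction), through the middle hole of the index plate: the table is locked at 60 degrees within 6 degrees; the pin is at rest (x of pin_tip in the frame of lock_hole above 0.04 m and y of pin_tip in the frame of lock_hole between -0.008 and 0.008 m and z of pin_tip in the frame of lock_hole between -0.008 and 0.008 m and angle between the z axis of pin_handle and the x axis of lock_hole, either way round below 0.2 rad and value of joint table between 0.947 and 1.147 rad and linear speed of pin below 0.02 m/s); the robot touches nothing.
It fails at once if one of the other things is moved by more than 30 mm (distance of any of weight_big_c, weight_small_c, black_tape_c, spanner_c, plastic_syringe_c from where it was at the start of the episode above 0.03 m).
It also fails if it takes over 72 s, if anything falls off the work surface, if the arm or the gripper's body presses on something with over 40 N, if the wrist force passes 120 N, or if a joint passes its speed limit or range.

ROBOT

A 7-joint arm with a two-finger parallel gripper is mounted at the origin on a cart in front of the work surface, level with it; the furniture and walls round the work are solid. World frame = base frame: x ahead of the robot, y to its left, z up, the work surface at z = 0. Lengths are in mm, angles in rad, forces in N, time in s.
With the tool pointing down it reaches from about 400 to 750 mm from the base axis. Payload 19.5 kg.
Tool frame: the origin (TCP) lies midway between the tips of the shut fingers; the grasp point (between the pads) lies 19 mm behind it (arm.hold_point_z is the distance from the TCP to the grasp point, in mm); z points along the fingers, y is the direction in which the jaws open and shut (so a half turn about z gives the same grasp; the last joint's range is limited). The gripper opens to 85 mm and grips with 20 to 120 N. Pads are 22 mm wide; open, the fingers measure 114 mm over their backs; the gripper's body (76 mm by 85 mm) begins 54 mm behind the grasp point. The pads swing forward as they close: fully open they stand 13 mm farther back than shut.
Start: joints at [-1.2, 0.707, -0.028, 1.485, 0.022, 0.951, -0.075], TCP at [230.661, 526.679, 231.268] pointing down, gripper open.
Joint ranges: [-2.71, 2.71], [-0.32, 2.16], [-1.57, 1.52], [0, 2.45], [-1.46, 4.6], [0, 2.02], [-2.83, 2.83]. Speed limits (rad/s): [1.89, 1.89, 2.57, 2.57, 3.01, 3.01, 3.01].

INTERFACE

Orientations are given as [roll, pitch, yaw] about the fixed x, y, z axes, in that order (R = Rz(yaw) Ry(pitch) Rx(roll)).
In Python, from rig import arm, capture, get_calibration, models gives the robot as it stands.
- The arm moves only by the tool step_arm, never from a script. Its argument "increments" is a list of rows, each a list of 3 entries, a list of its own where there are three numbers: the turn, a rotation vector about the tool's x, y, z in degrees, then the shift along the tool's x, y, z in mm, then the closure, from -1 (fully open) to 1 (shut), so that 0 is half open. In form: [[[wx, wy, wz], [dx, dy, dz], claw], ...]. A call has 1 to 8 rows; each row is the pose to reach, as a shift and turn from the pose commanded when the call began, along the tool's axes at that moment; what a row does not reach only later rows make up. A row lasts 1/10 s, in which the tool goes at most 50 mm and 8.59 degrees, less where a joint would pass 70% of its speed; a pose out of reach is approached as far as the arm can. A call with a gripper value outside its range is refused whole. The fingers move at their own pace and stop on an object; "grip_force" is the grip in N (left out, the last holds). Time passes only in rows, so rows that repeat a pose let the fingers close. It gives the time, the measured TCP pose, the force and the opening at its end, in the units of the state.
- arm.get_state(): the state, without advancing time (a new reading comes with each control period).
- capture(name): name is "scene" or "side" or "wrist"; returns the picture (420x560x3 uint8, blue, green, red); there is no depth.
- get_calibration(name): a dict with "intrinsics" (3x3 intrinsics, pixels), "R" (3x3) and "t" (3): a world point X has camera coordinates R X + t. Camera axes: x right, y down, z forward; pixel columns grow to the right and rows downward; lengths in mm; the calibration is good to about 2 mm. The wrist camera is an equidistant fisheye: a pixel r from the principal point sees the ray r / f radians off the axis. A picture is of the moment at which its call begins: read the wrist's pose just before it. get_calibration takes no time and is no camera call; for the wrist camera it gives the pose at the moment of the call.
- arm.hand_in(): hands the job in, once; it reports no verdict.
Trained networks look in the newest picture that a camera, given by its name, has taken for a name from the list of things; names that differ only in an ending like _2 or _b are one class to them, and where a whole thing is asked for, a point or a joint stands for the part that bears it (a point fixed in the world has none). Each returns a list of dicts, best first, with "conf" (0 to 1); they miss things now and then, are a little off and sometimes report something else, mostly with a low value. They report only what shows in the picture. A call takes as long as a camera call. They do not tell look-alikes from the thing itself.
- models.trace(camera, query): "pixels" (420x560 bool, what is visible of it) and "extent" ([centre column, centre row, width, height] in pixels, round what is visible of it).
The state is a dict: "time": time; "q": joint angles; "joint_velocities": joint speeds; "joint_efforts": joint torques, N m; "eef_pos": TCP position; "ee_rot": TCP orientation; "force": force on the tool from outside, world axes, zero at the start; "ft_torque": the same for the moment, N m; "grip_width": opening from 0.0 (shut) to 1.0 (fully open).
Only numpy, scipy, OpenCV 4.12 (cv2) and the standard library are available. Lean on these libraries where they do the work, as an engineer would, in place of code of your own. Each camera call takes 0.05 s, during which the arm holds its last target.

## Working session

There is one attempt and no reset: what is moved stays moved. The work goes in short steps, Python scripts to look and compute and a tool call to move; the robot and the scene stay as the last step left them, time stands still between calls to the robot, and variables do not carry over. Pictures are saved under pics/ and viewed, and the job is handed in when it is done.

Besides the shell and the picture viewer there is one more tool, called by a JSON object that holds its "name" and its "arguments". step_arm: Moves the arm, as the interface text tells. Its arguments: {"type":"object","properties":{"increments":{"type":"array","items":{"type":"array"}},"grip_force":{"type":"number"}},"required":["increments"]}

```bash
ls; mkdir -p pics
python3 - <<'E'
from rig import arm,capture,get_calibration,models
import cv2
for n in ["scene","side","wrist"]:
    cv2.imwrite(f"pics/{n}0.png",capture(n)); c=get_calibration(n); print(n,c)
print(arm.get_state(), arm.hold_point_z)
E
```

```text
pics
scene {'intrinsics': array([[461.27147897,   0.        , 287.5535731 ],
       [  0.        , 461.27147897, 204.11447101],
       [  0.        ,   0.        ,   1.        ]]), 'R': array([[ 0.82867161, -0.55969352,  0.00682151],
       [-0.231108  , -0.35322303, -0.90654431],
       [ 0.50979648,  0.74965102, -0.42205555]]), 't': array([-526.02951746,  188.22391241,  897.95387951])}
side {'intrinsics': array([[398.47790713,   0.        , 284.56545282],
       [  0.        , 398.47790713, 205.28768723],
       [  0.        ,   0.        ,   1.        ]]), 'R': array([[ 0.99938834, -0.03344839, -0.01020577],
       [-0.02920482, -0.63774917, -0.76969025],
       [ 0.01923618,  0.76951751, -0.63833594]]), 't': array([-529.95780361,   -7.78769635, 1023.45392961])}
wrist {'intrinsics': array([[325.1922621 ,   0.        , 279.66731914],
       [  0.        , 325.1922621 , 209.46712128],
       [  0.        ,   0.        ,   1.        ]]), 'R': array([[ 0.40117227,  0.91600166, -0.00133452],
       [ 0.87638764, -0.38339827,  0.29146264],
       [ 0.26646861, -0.11809628, -0.95658128]]), 't': array([-574.06182981,  -39.25991103,  381.44510745])}
{'time': 0.15, 'q': array([-1.19972091,  0.70695681, -0.02763922,  1.48485969,  0.02200307,
        0.95089619, -0.07551386]), 'joint_velocities': array([-0.00075122, -0.00173123, -0.00014249, -0.00113575,  0.0004342 ,
       -0.00089153, -0.00116814]), 'joint_efforts': array([-7.74619257e-04, -8.83310652e+01,  1.23469479e+00, -2.36195451e+01,
        1.69640797e-02,  5.15889027e-03,  8.17324781e-05]), 'eef_pos': array([230.57625253, 526.54069049, 230.94402148]), 'ee_rot': array([-3.14077483e+00,  8.90871077e-06,  2.72881968e+00]), 'force': array([0.01864734, 0.76164273, 0.06236882]), 'ft_torque': array([-0.0364191 , -0.02588719, -0.01830568]), 'grip_width': 1.0002999634159673} 18.700000000000003
```

View pics/scene0.png

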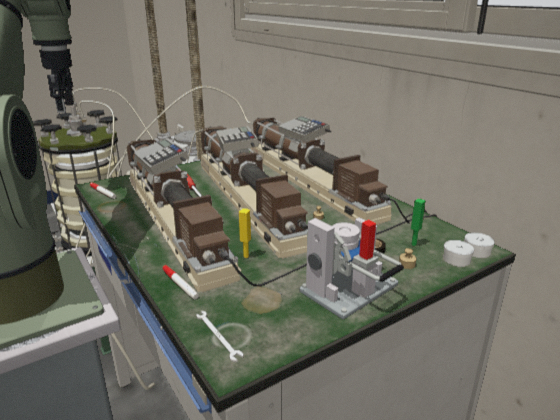

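View pics/side0.png

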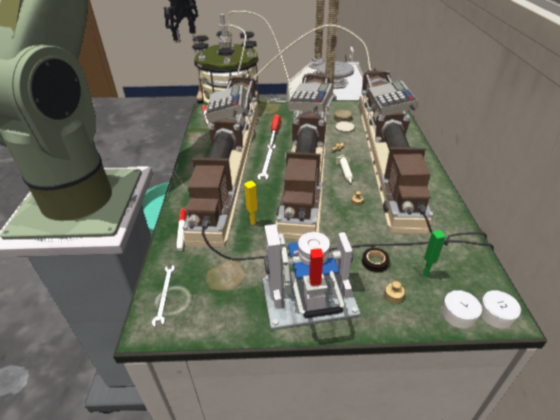

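View pics/wrist0.png

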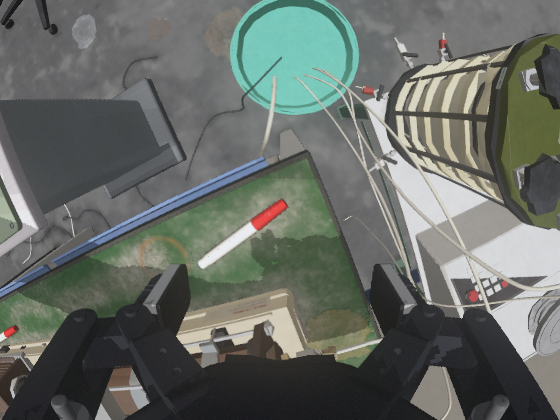

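The wanted pin is the red upright one in the fixture, at side (316,266) and scene (368,240). The candidates to rule out are yellow at side (251,200), green at side (433,250), and the red and white markers on the left. I'll crop in close and measure.

```bash
cat > h.py <<'E'
from rig import arm,capture,get_calibration,models
import cv2,numpy as np
from scipy.optimize import least_squares
from scipy.spatial.transform import Rotation as Ro
def proj(n,X,c=None):
    c=c or get_calibration(n); K=c["intrinsics"]; p=(c["R"]@np.atleast_2d(X).T).T+c["t"]
    if n=="wrist":
        r=np.hypot(p[:,0],p[:,1]); th=np.arctan2(r,p[:,2]); s=th/np.maximum(r,1e-9)
        return np.c_[K[0,0]*p[:,0]*s+K[0,2],K[1,1]*p[:,1]*s+K[1,2]]
    return np.c_[K[0,0]*p[:,0]/p[:,2]+K[0,2],K[1,1]*p[:,1]/p[:,2]+K[1,2]]
def ray(n,uv,c=None):
    c=c or get_calibration(n); K=c["intrinsics"]; a=np.array([(uv[0]-K[0,2])/K[0,0],(uv[1]-K[1,2])/K[1,1]])
    if n=="wrist":
        th=np.hypot(*a); d=np.r_[a/max(th,1e-9)*np.sin(th),np.cos(th)]
    else: d=np.r_[a,1.]
    d=c["R"].T@d; return -c["R"].T@c["t"], d/np.linalg.norm(d)
def onz(n,uv,z,c=None):
    o,d=ray(n,uv,c); return o+d*(z-o[2])/d[2]
def tri(l):
    A=np.zeros((3,3));b=np.zeros(3)
    for o,d in l:
        P=np.eye(3)-np.outer(d,d);A+=P;b+=P@o
    X=np.linalg.solve(A,b); return X,[np.linalg.norm((np.eye(3)-np.outer(d,d))@(X-o)) for o,d in l]
def crop(im,x,y,w,h,s,f):
    cv2.imwrite(f,cv2.resize(im[y:y+h,x:x+w],None,fx=s,fy=s,interpolation=cv2.INTER_CUBIC))
E
python3 - <<'E'
from h import *
s=cv2.imread("pics/scene0.png");crop(s,290,190,130,120,5,"pics/sc0.png")
s=cv2.imread("pics/side0.png");crop(s,250,215,130,110,5,"pics/sd0.png")
for n in ["scene","side"]:
    capture(n)
    for q in ["pin_handle","handle_bar","frame","weight_big_c","weight_small_c","black_tape_c","spanner_c","plastic_syringe_c"]:
        print(n,q,[(round(d["conf"],2),np.round(d["extent"]),np.round(onz(n,d["extent"][:2],10)[:2])) for d in models.trace(n,q)])
E
```

```text
scene pin_handle [(0.92, array([419., 223.,  14.,  48.]), array([ 899., -216.])), (0.89, array([244., 232.,  18.,  50.]), array([496., -15.])), (0.68, array([368., 240.,  16.,  38.]), array([ 726., -211.]))]
scene handle_bar [(0.87, array([366., 250.,  74.,  53.]), array([ 689., -244.]))]
scene frame [(0.89, array([353., 271., 104., 102.]), array([ 605., -293.]))]
scene weight_big_c [(0.78, array([409., 260.,  15.,  21.]), array([ 739., -328.]))]
scene weight_small_c [(0.55, array([317., 211.,  13.,  17.]), array([720., -18.]))]
scene black_tape_c [(0.54, array([382., 248.,  11.,  11.]), array([ 727., -255.]))]
scene spanner_c [(0.88, array([218., 336.,  47.,  47.]), array([ 276., -318.])), (0.74, array([316., 213.,  12.,  12.]), array([713., -24.])), (0.67, array([369., 245.,  19.,  46.]), array([ 709., -231.]))]
scene plastic_syringe_c [(0.55, array([382., 247.,   8.,  16.]), array([ 729., -253.]))]
side pin_handle [(0.88, array([251., 204.,  14.,  45.]), array([446., -41.])), (0.81, array([316., 268.,  14.,  38.]), array([ 588., -256.])), (0.67, array([434., 252.,  20.,  42.]), array([ 846., -220.]))]
side handle_bar [(0.58, array([314., 273.,  67.,  86.]), array([ 583., -269.]))]
side frame [(0.77, array([313., 276., 101., 105.]), array([ 579., -278.]))]
side weight_big_c [(0.79, array([394., 292.,  17.,  24.]), array([ 734., -325.]))]
side weight_small_c [(0.61, array([358., 197.,  11.,  14.]), array([716., -24.]))]
side black_tape_c [(0.72, array([377., 258.,  30.,  26.]), array([ 720., -235.])), (0.53, array([316., 267.,  10.,  40.]), array([ 587., -253.])), (0.24, array([357., 197.,  13.,  10.]), array([715., -22.]))]
side spanner_c [(0.59, array([164., 296.,  21.,  64.]), array([ 283., -315.]))]
side plastic_syringe_c [(0.82, array([346., 168.,  18.,  26.]), array([704., 105.]))]
```

View pics/sc0.png

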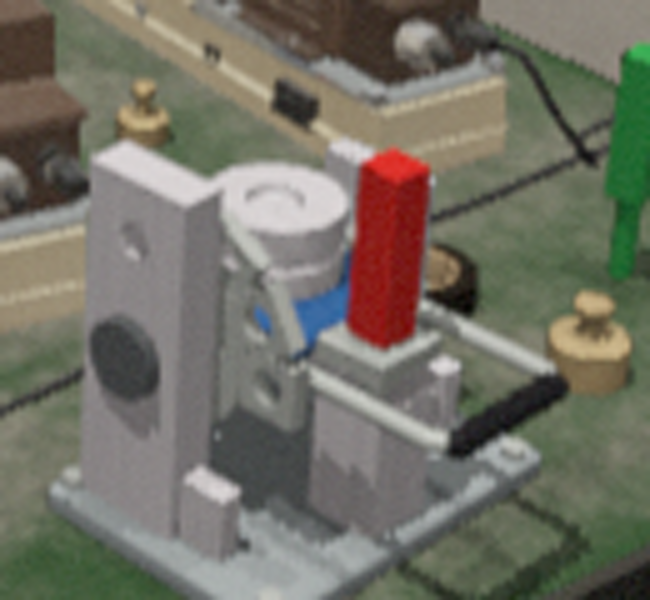

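View pics/sd0.png

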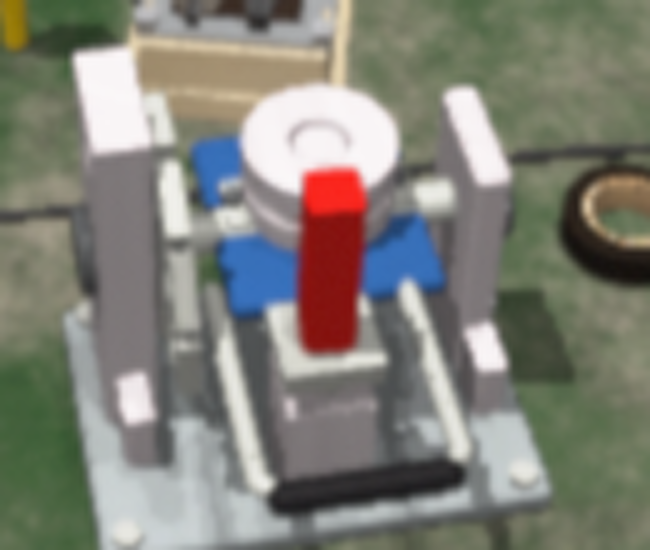

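Run:
```python
from h import *
S=lambda a,b:(290+a/5,190+b/5); D=lambda a,b:(250+a/5,215+b/5)
P=[("scene",S(133,238),(-75,0,135)),("scene",S(92,160),(-75,25,160)),("scene",S(183,208),(-75,-25,160)),("scene",S(217,185),(-55,-25,160)),("scene",S(127,142),(-55,25,160)),
("side",D(75,57),(-75,25,160)),("side",D(133,50),(-55,25,160)),("side",D(150,148),(-55,-25,160)),("side",D(90,152),(-75,-25,160)),
("scene",S(506,413),(0,-120,85)),("side",D(369,485),(0,-120,85)),("side",D(548,495),(85,-85,12)),("scene",S(50,490),(-85,35,12)),("scene",S(540,458),(85,-85,12)),
("side",D(333,190),(0,-60,166)),("scene",S(396,165),(0,-60,166))]
C={n:get_calibration(n) for n in ["scene","side"]}
def f(p,l=True):
    c,s=np.cos(p[2]),np.sin(p[2]); r=[]
    for n,uv,X in P:
        W=[p[0]+c*X[0]-s*X[1],p[1]+s*X[0]+c*X[1],X[2]]
        r.append(proj(n,W,C[n])[0]-uv)
    return np.ravel(r)
o=least_squares(f,[600,-270,0.1],loss="soft_l1")
print(o.x,np.degrees(o.x[2]));print(np.round(f(o.x).reshape(-1,2),1))
p=o.x;c,s=np.cos(p[2]),np.sin(p[2])
for nm,X in [("hole",(-75,0,135)),("pin",(0,-60,128.5)),("bar",(0,-120,85)),("bar60",(0,-60,189))]:
    print(nm,p[0]+c*X[0]-s*X[1],p[1]+s*X[0]+c*X[1])
for a,b in [(S(350,330),0),(S(413,345),0)]: print(onz("scene",a,91))
for a in [(302,345),(357,345)]: print(onz("side",D(*a),91))
for a in [(303,180),(360,208),(303,210),(357,178)]: print(onz("side",D(*a),166))
```

```text
[ 5.63789816e+02 -3.00731260e+02  1.35033210e-01] 7.736833013866592
[[ 0.3  0.1]
 [-0.6 -0.9]
 [ 0.6 -0.9]
 [ 1.4  0.3]
 [ 0.  -0.4]
 [-0.7 -0.2]
 [-1.3 -0.2]
 [-0.2 -0.1]
 [ 0.1  0.6]
 [ 0.3  0.1]
 [-1.2  0.9]
 [ 1.  -0.1]
 [-1.1 -1.5]
 [ 1.1 -1.2]
 [-0.3 -0.3]
 [ 0.1 -1.1]]
hole 489.47255099828504 -310.82800090939884
pin 571.8672086814033 -360.18507117579287
bar 579.9446017936475 -419.6388828324922
bar60 571.8672086814033 -360.18507117579287
[ 564.26453445 -351.32206177   91.        ]
[ 576.88028456 -372.6345959    91.        ]
[ 564.22228011 -363.58469549   91.        ]
[ 583.40936796 -364.38654286   91.        ]
[ 562.83916911 -356.03115543  166.        ]
[ 580.20264645 -369.25779934  166.        ]
[ 561.72274652 -369.34067164  166.        ]
[ 580.63066202 -355.89557597  166.        ]
```

The fixture fit is good, with residuals around 1 px. That puts it at (564, -301) with yaw 7.7°, the pin at (572, -360) and the hole at (489, -311). The close crop confirms the red pin stands in the fixture. Next I rise and cross.

```bash
cat >> h.py <<'E'
FX=(563.8,-300.7,0.135)
def F(X):
    c,s=np.cos(FX[2]),np.sin(FX[2]); return np.array([FX[0]+c*X[0]-s*X[1],FX[1]+s*X[0]+c*X[1],X[2]])
def Rt(yaw,tilt=0):  # tool down, tool x at yaw (deg); tilt: tool z leans toward tool x direction by tilt deg
    return Ro.from_euler("z",yaw,degrees=True)*Ro.from_euler("x",180,degrees=True)*Ro.from_euler("y",tilt,degrees=True)
def inc(p,R,p0=None,R0=None):
    s=arm.get_state(); p0=s["eef_pos"] if p0 is None else np.array(p0,float); R0=Ro.from_euler("xyz",s["ee_rot"]) if R0 is None else R0
    return np.round((R0.inv()*R).as_rotvec(degrees=True),2),np.round(R0.inv().apply(np.array(p)-p0),1)
def st():
    s=arm.get_state(); print(round(s["time"],2),np.round(s["eef_pos"],1),np.round(np.degrees(s["ee_rot"]),1),"q",np.round(s["q"],2),"F",np.round(s["force"],1),"w",round(s["grip_width"],3))
E
python3 - <<'E'
from h import *
print(Rt(0,30).apply([0,0,1]))
a=[480,90,340];R1=Rt(120)
print(inc(a,R1))
print(inc(F((0,-60,260)),Rt(97.7),a,R1))
for u in [(155,325),(172,265)]: print(onz("side",u,3))
for u in [(200,245),(235,258),(268,256),(180,245),(183,212)]: print(onz("side",u,3))
E
```

```text
[ 5.00000000e-01 -1.06057524e-16 -8.66025404e-01]
(array([-1.000e-02,  0.000e+00,  3.634e+01]), array([-403.6, -299.9, -108.7]))
(array([-0. , -0. , 22.3]), array([-435.8, -145.5,   80. ]))
[ 277.76652917 -375.98957991    3.        ]
[ 282.12064567 -228.70345076    3.        ]
[ 334.26702233 -171.19211444    3.        ]
[ 415.5214181  -214.21677633    3.        ]
[ 487.1213492  -211.39815331    3.        ]
[ 289.1531986  -169.22689776    3.        ]
[277.29880199 -54.54457026   3.        ]
```

{"name": "step_arm", "arguments": {"increments": [[[0,0,0],[0,0,-50],-1],[[0,0,0],[0,0,-100],-1],[[0,0,0],[0,0,-110],-1]]}}

```text
time: 1.35
eef_pos: [231.1, 527.6, 346.2]
ee_rot: [3.135, -0.0, 2.729]
force: [0.6, 0.7, -0.9]
grip_width: 0.998
```

{"name": "step_arm", "arguments": {"increments": [[[0,0,5],[-40,-30,0],-1],[[0,0,10],[-80,-60,0],-1],[[0,0,15],[-120,-90,0],-1],[[0,0,20],[-160,-120,0],-1],[[0,0,24],[-200,-150,0],-1],[[0,0,28],[-240,-180,0],-1],[[0,0,32],[-280,-210,0],-1],[[0,0,36],[-320,-240,0],-1]]}}

```text
time: 2.15
eef_pos: [428.1, 176.6, 341.4]
ee_rot: [3.141, 0.0, 2.098]
force: [-0.1, 0.7, -0.8]
grip_width: 1.001
```

Run:
```python
from h import *
st(); print(inc(F((0,-60,280)),Rt(97.7)))
```

```text
2.15 [428.1 176.6 341.4] [180.    0.  120.2] q [-0.57  0.42  0.17  1.67 -0.08  1.06  0.16] F [-0.1  0.7 -0.8] w 1.001
(array([ 2.00e-02, -0.00e+00,  2.25e+01]), array([-536.2, -145.7,   61.4]))
```

{"name": "step_arm", "arguments": {"increments": [[[0,0,3],[-48,-13,0],-1],[[0,0,6],[-96,-26,0],-1],[[0,0,9],[-144,-39,0],-1],[[0,0,12],[-192,-52,0],-1],[[0,0,15],[-240,-65,0],-1],[[0,0,18],[-288,-78,0],-1],[[0,0,20],[-336,-91,0],-1],[[0,0,22],[-384,-104,0],-1]]}}

```text
time: 2.95
eef_pos: [531.9, -207.5, 341.3]
ee_rot: [3.141, -0.0, 1.715]
force: [1.5, 0.7, 0.5]
grip_width: 0.999
```

Run:
```python
from h import *
st(); print(inc(F((0,-60,250)),Rt(97.7)))
```

```text
2.95 [ 531.9 -207.5  341.3] [180.   -0.   98.3] q [ 0.18  0.62  0.29  1.3  -0.18  1.25  0.62] F [1.5 0.7 0.5] w 0.999
(array([ 0.01, -0.  ,  0.58]), array([-156.9,   17.6,   91.3]))
```

{"name": "step_arm", "arguments": {"increments": [[[0,0,0],[-48,6,15],-0.3],[[0,0,0],[-96,12,30],-0.3],[[0,0,0],[-130,16,50],-0.3],[[0,0,0],[-130,16,80],-0.3],[[0,0,0],[-130,16,80],-0.3],[[0,0,0],[-130,16,80],-0.3]]}}

```text
time: 3.55
eef_pos: [566.7, -331.2, 262.2]
ee_rot: [3.142, -0.0, 1.717]
force: [0.2, 0.3, 0.7]
grip_width: 0.651
```

Run:
```python
from h import *
st(); print(inc(F((0,-60,220)),Rt(97.7)))
cv2.imwrite("pics/w1.png",capture("wrist"));cv2.imwrite("pics/s1.png",capture("side"))
c=get_calibration("wrist")
for X in [(0,-60,166),(-10,-70,166),(10,-70,166),(10,-50,166),(-10,-50,166),(-28,-120,85),(28,-120,85),(-75,-25,160),(-55,-25,160)]: print(np.round(proj("wrist",F(X),c)[0],1))
```

```text
3.55 [ 566.7 -331.2  262.2] [180.   -0.   98.4] q [ 0.38  0.84  0.26  1.09 -0.2   1.24  0.77] F [0.2 0.3 0.7] w 0.651
(array([ 0.  , -0.01,  0.68]), array([-29.4,   0.9,  42.2]))
[279.7 243.8]
[267.3 254.9]
[291.8 255.1]
[292.4 232.4]
[267.3 232.1]
[253.7 264.5]
[304.2 265. ]
[187.7 199.2]
[211.5 199.3]
```

View pics/w1.png

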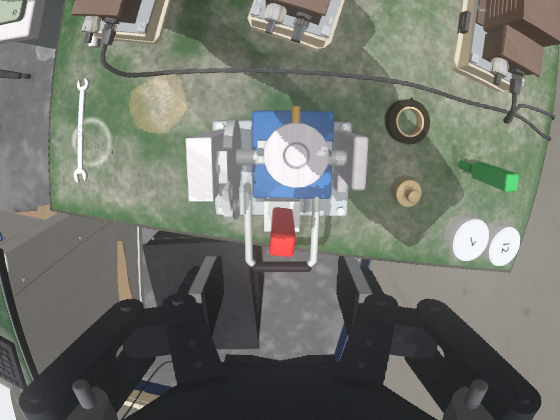

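Run:
```python
from h import *
im=cv2.imread("pics/w1.png");crop(im,180,180,150,100,5,"pics/w1c.png")
```

```text
(no output)
```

View pics/w1c.png

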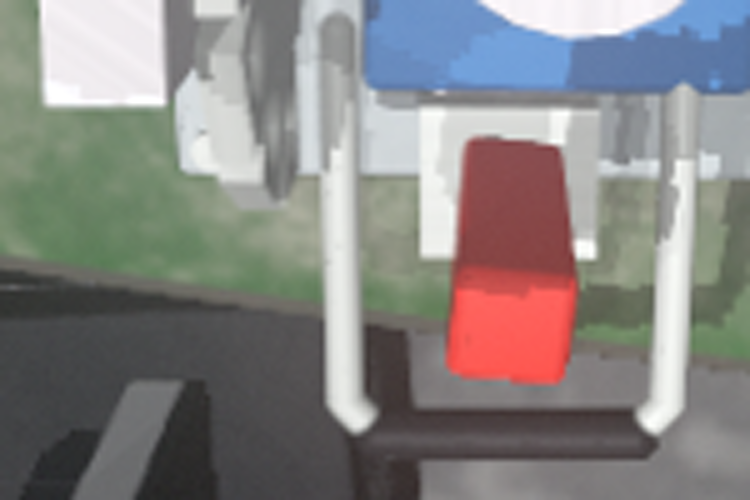

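The red pin's top is at wrist (282.5, 245), within 2 mm of the estimate. I'm aligning and going down.

{"name": "step_arm", "arguments": {"increments": [[[0,0,0.7],[-30,2.4,0],-0.3],[[0,0,0.7],[-30,2.4,0],-0.3],[[0,0,0.7],[-30,2.4,30],-0.3],[[0,0,0.7],[-30,2.4,60],-0.3],[[0,0,0.7],[-30,2.4,60],-0.3],[[0,0,0.7],[-30,2.4,60],-0.3]]}}

```text
time: 4.25
eef_pos: [573.7, -360.9, 203.2]
ee_rot: [3.14, 0.001, 1.705]
force: [0.1, -0.6, 1.0]
grip_width: 0.653
```

Run:
```python
from h import *
st(); print(inc(F((1.5,-61,126)),Rt(97.7)))
im=capture("wrist");crop(im,150,190,260,200,3,"pics/w2.png")
crop(capture("side"),240,150,150,150,4,"pics/s2.png")
```

```text
4.25 [ 573.7 -360.9  203.2] [1.799e+02 1.000e-01 9.770e+01] q [ 0.42  0.93  0.25  1.09 -0.22  1.15  0.8 ] F [ 0.1 -0.6  1. ] w 0.653
(array([ 0.06,  0.06, -0.02]), array([ 0.1, -0.3, 77.2]))
```

View pics/w2.png

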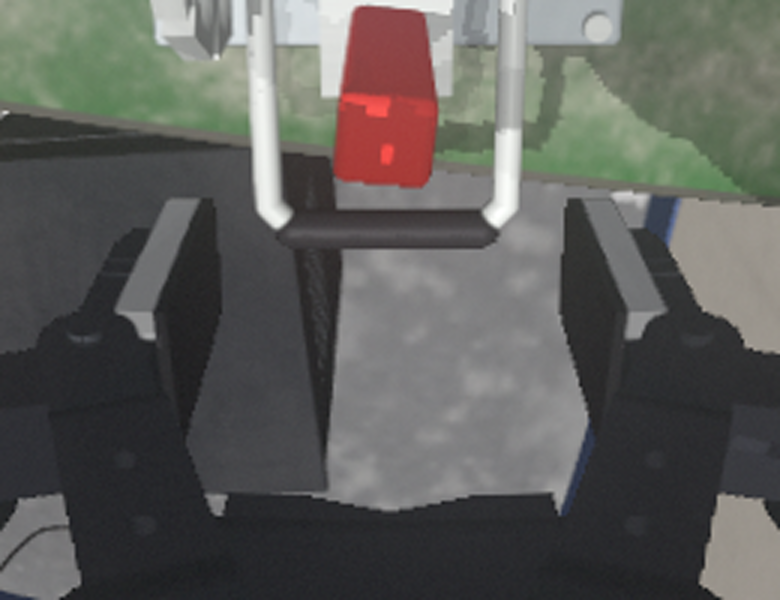

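View pics/s2.png

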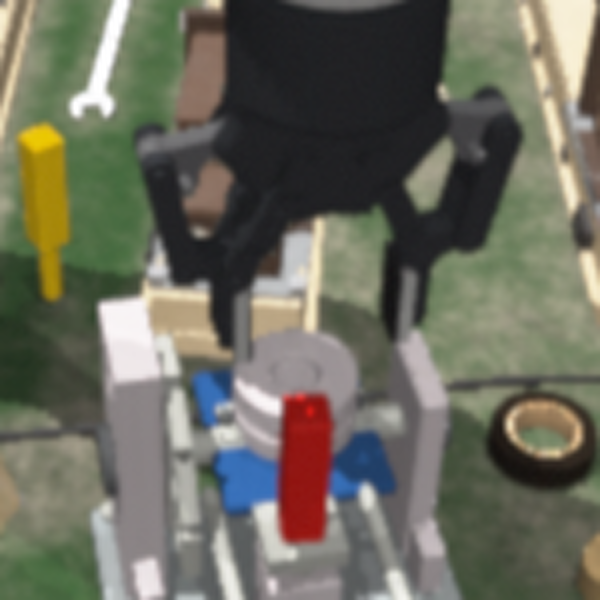

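{"name": "step_arm", "arguments": {"increments": [[[0,0,0],[0,0,30],-0.3],[[0,0,0],[0,0,55],-0.3],[[0,0,0],[0,0,77],-0.3],[[0,0,0],[0,0,77],-0.3],[[0,0,0],[0,0,77],0.3],[[0,0,0],[0,0,77],0.8],[[0,0,0],[0,0,77],1],[[0,0,0],[0,0,77],1]], "grip_force": 40}}

```text
time: 5.15
eef_pos: [573.8, -361.5, 126.1]
ee_rot: [3.14, 0.002, 1.704]
force: [-0.2, 1.2, 7.8]
grip_width: 0.231
```

{"name": "step_arm", "arguments": {"increments": [[[0,0,0],[0,0,0],1],[[0,0,0],[0,0,0],1],[[0,0,0],[0,0,0],1],[[0,0,0],[0,0,0],1]]}}

```text
time: 5.55
eef_pos: [573.9, -361.5, 126.1]
ee_rot: [3.14, 0.002, 1.704]
force: [0.4, 0.8, 8.0]
grip_width: 0.229
```

Run:
```python
from h import *
st()
im=capture("wrist");crop(im,150,190,260,200,3,"pics/w3.png")
crop(capture("side"),240,150,150,150,4,"pics/s3.png")
```

```text
5.55 [ 573.9 -361.5  126.1] [1.799e+02 1.000e-01 9.770e+01] q [ 0.43  1.01  0.23  1.18 -0.23  0.98  0.81] F [0.4 0.8 8. ] w 0.229
```

View pics/s3.png

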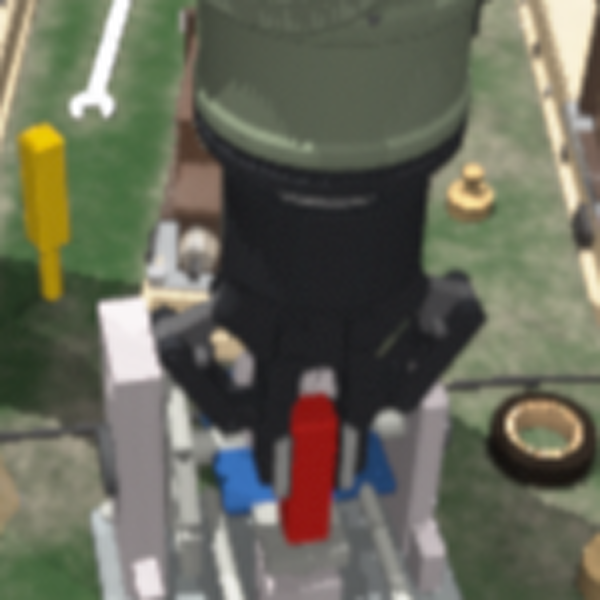

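{"name": "step_arm", "arguments": {"increments": [[[0,0,0],[0,0,-10],1],[[0,0,0],[0,0,-25],1],[[0,0,0],[0,0,-40],1],[[0,0,0],[0,0,-60],1],[[0,0,0],[0,0,-85],1],[[0,0,0],[0,0,-115],1],[[0,0,0],[0,0,-125],1],[[0,0,0],[0,0,-125],1]]}}

```text
time: 6.45
eef_pos: [573.5, -361.4, 251.1]
ee_rot: [3.14, 0.002, 1.704]
force: [-0.2, 0.2, -1.6]
grip_width: 0.222
```

Run:
```python
from h import *
st()
cv2.imwrite("pics/s4.png",capture("side"));cv2.imwrite("pics/sc4.png",capture("scene"))
a=[430,-310,251]
print(inc(a,Rt(-20)))
```

```text
6.45 [ 573.5 -361.4  251.1] [1.799e+02 1.000e-01 9.760e+01] q [ 0.42  0.89  0.26  1.01 -0.21  1.27  0.79] F [-0.2  0.2 -1.6] w 0.222
(array([-7.0000e-02,  2.0000e-02,  1.1764e+02]), array([  69.4, -134.9,   -2.2]))
```

View pics/s4.png

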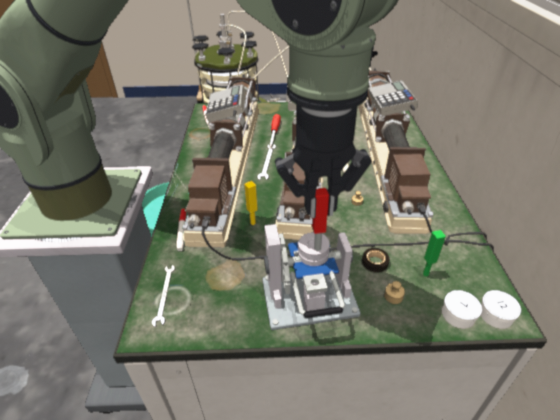

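View pics/sc4.png

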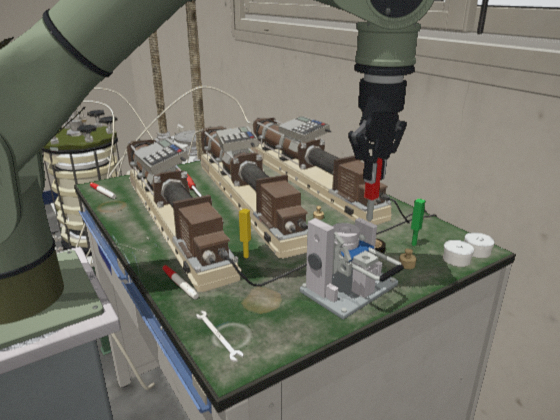

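The pin is drawn and clear of the lug. I'm carrying it over the front cheek to the free bench, turning as I go.

{"name": "step_arm", "arguments": {"increments": [[[0,0,0],[0,0,-40],1],[[0,0,8],[5,-10,-45],1],[[0,0,16],[15,-30,-45],1],[[0,0,24],[25,-50,-45],1],[[0,0,32],[35,-70,-45],1],[[0,0,40],[45,-95,-45],1],[[0,0,48],[55,-115,-45],1],[[0,0,56],[69,-135,-45],1]]}}

```text
time: 7.35
eef_pos: [428.8, -310.3, 293.4]
ee_rot: [-3.14, 0.001, 0.72]
force: [1.1, 0.4, -0.8]
grip_width: 0.229
```

{"name": "step_arm", "arguments": {"increments": [[[0,0,8],[0,0,0],1],[[0,0,16],[0,0,0],1],[[0,0,24],[0,0,0],1],[[0,0,32],[0,0,0],1],[[0,0,40],[0,0,0],1],[[0,0,48],[0,0,0],1],[[0,0,56],[0,0,0],1],[[0,0,61],[0,0,0],1]]}}

```text
time: 8.15
eef_pos: [430.0, -310.4, 293.3]
ee_rot: [3.141, 0.002, -0.344]
force: [0.6, 0.5, -1.0]
grip_width: 0.23
```

Run:
```python
from h import *
st()
# pin geometry: tip is (tcp z 126 when tip z 46)-> tip 80 ahead of TCP along tool z.
d=Rt(-20,50).apply([0,0,1]); tip=np.array([455,-330,25]); 
print(d,tip-80*d, inc(tip-80*d+[0,0,60],Rt(-20,50)))
```

```text
8.15 [ 430.  -310.4  293.3] [ 1.80e+02  1.00e-01 -1.97e+01] q [ 0.14  0.71  0.87  1.55 -0.57  1.15 -0.78] F [ 0.6  0.5 -1. ] w 0.23
[ 0.71984631 -0.26200263 -0.64278761] [ 397.41229517 -309.03978958   76.42300877] (array([-0.13, 50.1 ,  0.3 ]), array([-30.8,   9.7, 157. ]))
```

{"name": "step_arm", "arguments": {"increments": [[[0,8,0],[-10,0,0],1],[[0,16,0],[-20,0,0],1],[[0,24,0],[-30,0,10],1],[[0,32,0],[-40,0,20],1],[[0,40,0],[-50,0,30],1],[[0,48,0],[-50,0,40],1],[[0,55,0],[-50,0,60],1],[[0,55,0],[-50,0,60],1]]}}

```text
time: 8.95
eef_pos: [405.8, -312.2, 265.8]
ee_rot: [-3.067, -0.548, -0.35]
force: [0.4, -0.9, -2.0]
grip_width: 0.23
```

Run:
```python
from h import *
st()
cv2.imwrite("pics/s5.png",capture("side"));cv2.imwrite("pics/sc5.png",capture("scene"))
```

```text
8.95 [ 405.8 -312.2  265.8] [-175.7  -31.4  -20.1] q [ 0.92  0.46 -0.25  2.17 -1.31  0.16  0.1 ] F [ 0.4 -0.9 -2. ] w 0.23
```

View pics/s5.png

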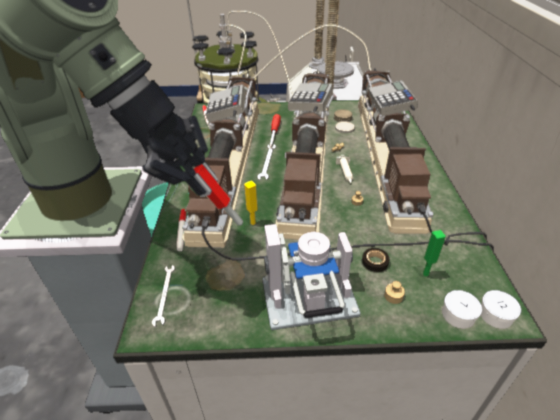

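View pics/sc5.png

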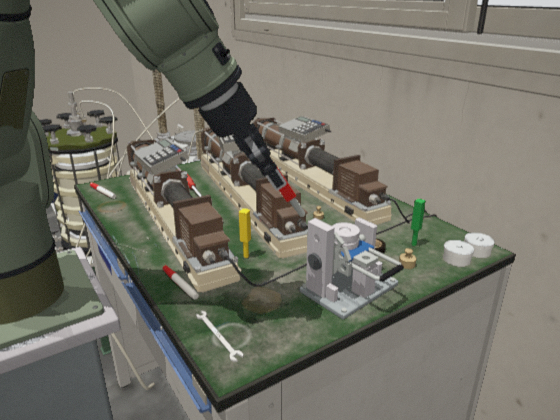

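{"name": "step_arm", "arguments": {"increments": [[[0,6,0],[0,0,0],1],[[0,6,0],[0,0,0],1],[[0,6,0],[0,0,0],1],[[0,6,0],[0,0,0],1]]}}

```text
time: 9.45
eef_pos: [408.5, -322.2, 283.9]
ee_rot: [-3.05, -0.628, -0.358]
force: [-0.8, 0.1, -0.8]
grip_width: 0.23
```

Run:
```python
from h import *
st()
```

```text
9.45 [ 408.5 -322.2  283.9] [-174.8  -36.   -20.5] q [ 1.22  0.49 -0.66  2.17 -1.45  0.    0.27] F [-0.8  0.1 -0.8] w 0.23
```

{"name": "step_arm", "arguments": {"increments": [[[0,-8,0],[0,0,0],1],[[0,-16,0],[0,0,0],1],[[0,-24,0],[0,0,0],1],[[0,-28,0],[0,0,0],1],[[0,-28,0],[0,0,0],1],[[0,-28,0],[0,0,0],1]]}}

```text
time: 10.05
eef_pos: [406.4, -322.2, 285.6]
ee_rot: [-3.06, -0.242, -0.32]
force: [1.4, 0.6, -3.3]
grip_width: 0.232
```

Run:
```python
from h import *
st()
R=Rt(-35,28)
d=R.apply([0,0,1]); tip=np.array([455,-335,60]); print(tip-80*d, inc(tip-80*d,R))
print(inc(tip-80*d,R,[383,-294,233],Rt(-20,33)))
```

```text
10.05 [ 406.4 -322.2  285.6] [-175.3  -13.9  -18.3] q [ 0.46  0.51  0.41  1.81 -0.58  0.76 -0.67] F [ 1.4  0.6 -3.3] w 0.232
[ 424.23451277 -313.45777392  130.63580743] (array([-10.61,  14.67,  15.03]), array([-23.4,  -1.3, 154.4]))
(array([-7.62, -4.97, 12.93]), array([-17.7,   4.2, 110.6]))
```

{"name": "step_arm", "arguments": {"increments": [[[-2,3,3],[-4,0,25],1],[[-4,6,6],[-8,0,50],1],[[-6,9,9],[-12,0,75],1],[[-8,12,12],[-16,0,100],1],[[-10,14,15],[-20,0,125],1],[[-10,14,15],[-23,0,125],1],[[-10,14,15],[-23,0,125],1]]}}

```text
time: 10.75
eef_pos: [438.6, -329.0, 191.4]
ee_rot: [-3.124, -0.424, -0.605]
force: [-0.0, -0.5, -1.4]
grip_width: 0.229
```

Run:
```python
from h import *
st()
s=arm.get_state();R0=Ro.from_euler("xyz",s["ee_rot"]);d=R0.apply([0,0,1]);print("toolz",d,"tilt",np.degrees(np.arccos(-d[2])),"az",np.degrees(np.arctan2(d[1],d[0])),"y",R0.apply([0,1,0]),"tip",s["eef_pos"]+80*d)
R=Rt(-35,28)
d=R.apply([0,0,1]); tip=np.array([455,-335,60]); print(tip-80*d, inc(tip-80*d,R))
```

```text
10.75 [ 438.6 -329.   191.4] [-179.   -24.3  -34.6] q [ 0.6   0.62 -0.02  2.1  -1.45  0.   -0.13] F [-0.  -0.5 -1.4] w 0.229
toolz [ 0.34824901 -0.21914113 -0.91142734] tilt 24.296649419111315 az -32.18079648390183 y [-0.56234601 -0.82674553 -0.01608739] tip [ 466.46377614 -346.5808397   118.52378749]
[ 424.23451277 -313.45777392  130.63580743] (array([-1.17,  3.73,  0.29]), array([-43.9,  -3.8,  47. ]))
```

The wrist runs into its joint 6 limit when it leans outward. So I'll lean it the other way: nose toward +y and gripper body toward -y, which is free air, with the jaw axis along x.

Run:
```python
from h import *
a=np.array([405,-330,290]); print(inc(a,Rt(-35)),inc(a,Rt(30)),inc(a,Rt(90)))
```

```text
(array([ -1.07, -24.27,   0.57]), array([  15.8,   18.1, -101.3])) (array([ 12.79, -22.18, -63.41]), array([  15.8,   18.1, -101.3])) (array([  25.74,  -14.88, -122.2 ]), array([  15.8,   18.1, -101.3]))
```

{"name": "step_arm", "arguments": {"increments": [[[0,-6,0],[4,4,-25],1],[[0,-12,0],[8,8,-50],1],[[0,-18,0],[12,12,-75],1],[[-1,-24.3,0.5],[16,18,-101],1],[[-1,-24.3,0.5],[16,18,-101],1],[[-1,-24.3,0.5],[16,18,-101],1]]}}

```text
time: 11.35
eef_pos: [403.0, -330.9, 293.3]
ee_rot: [-3.139, -0.011, -0.617]
force: [0.5, 0.7, -1.8]
grip_width: 0.233
```

{"name": "step_arm", "arguments": {"increments": [[[0,0,-8],[0,0,0],1],[[0,0,-16],[0,0,0],1],[[0,0,-24],[0,0,0],1],[[0,0,-32],[0,0,0],1],[[0,0,-40],[0,0,0],1],[[0,0,-48],[0,0,0],1],[[0,0,-56],[0,0,0],1],[[0,0,-64],[0,0,0],1]]}}

```text
time: 12.15
eef_pos: [405.0, -330.4, 289.9]
ee_rot: [3.133, -0.012, 0.509]
force: [-0.5, 0.8, -0.9]
grip_width: 0.227
```

{"name": "step_arm", "arguments": {"increments": [[[0,0,-8],[0,0,0],1],[[0,0,-16],[0,0,0],1],[[0,0,-24],[0,0,0],1],[[0,0,-32],[0,0,0],1],[[0,0,-40],[0,0,0],1],[[0,0,-48],[0,0,0],1],[[0,0,-56],[0,0,0],1],[[0,0,-61],[0,0,0],1]]}}

```text
time: 12.95
eef_pos: [404.8, -330.6, 289.7]
ee_rot: [3.128, 0.002, 1.573]
force: [-0.7, -0.3, -0.6]
grip_width: 0.229
```

Run:
```python
from h import *
st(); print(inc([405,-330,290],Rt(90,0)))
```

```text
12.95 [ 404.8 -330.6  289.7] [1.792e+02 1.000e-01 9.010e+01] q [ 0.53  0.56  0.18  1.59 -0.13  0.99  0.75] F [-0.7 -0.3 -0.6] w 0.229
(array([0.8 , 0.13, 0.14]), array([ 0.6,  0.2, -0.3]))
```

{"name": "step_arm", "arguments": {"increments": [[[0,8,0],[0,0,0],1],[[0,16,0],[0,0,0],1],[[0,24,0],[0,0,0],1],[[0,32,0],[0,0,0],1],[[0,40,0],[0,0,0],1],[[0,48,0],[0,0,0],1],[[0,55,0],[0,0,0],1],[[0,55,0],[0,0,0],1]]}}

```text
time: 13.75
eef_pos: [404.3, -331.1, 286.2]
ee_rot: [3.131, -0.965, 1.578]
force: [-0.3, 0.4, -1.9]
grip_width: 0.229
```

```bash
cat >> h.py <<'E'
def tz():
    s=arm.get_state();R0=Ro.from_euler("xyz",s["ee_rot"]);d=R0.apply([0,0,1]);print("tilt",np.degrees(np.arccos(-d[2])).round(1),"az",np.degrees(np.arctan2(d[1],d[0])).round(1),"y",R0.apply([0,1,0]).round(3),"tip",(s["eef_pos"]+80*d).round(1))
E
python3 - <<'E'
from h import *
st();tz()
cv2.imwrite("pics/s6.png",capture("side"))
E
```

```text
13.75 [ 404.3 -331.1  286.2] [179.4 -55.3  90.4] q [ 0.95  1.03 -0.07  0.97 -0.53  1.92  0.91] F [-0.3  0.4 -1.9] w 0.229
tilt 55.3 az 89.7 y [ 1.    -0.002  0.006] tip [ 404.7 -265.3  240.6]
```

View pics/s6.png

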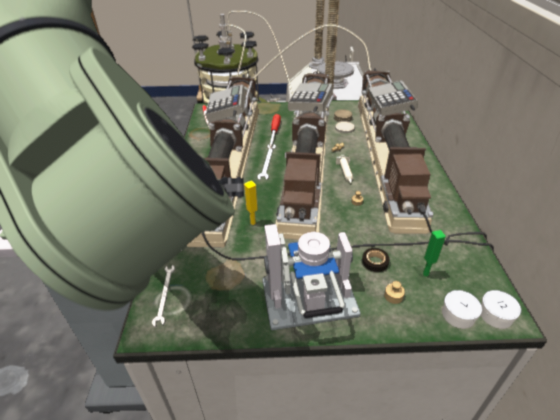

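Run:
```python
from h import *
s=arm.get_state();p=s["eef_pos"]
for dz in (-100,-200,-225): print(inc(p+[0,0,dz],Rt(90,55)))
```

```text
(array([0.33, 0.08, 0.42]), array([-81.8,  -0.9,  57.5]))
(array([0.33, 0.08, 0.42]), array([-163.7,   -1.9,  114.9]))
(array([0.33, 0.08, 0.42]), array([-184.1,   -2.1,  129.3]))
```

{"name": "step_arm", "arguments": {"increments": [[[0,0,0],[-35,0,24.5],1],[[0,0,0],[-70,0,49],1],[[0,0,0],[-105,0,73.5],1],[[0,0,0.4],[-135,-1,94.5],1],[[0,0,0.4],[-164,-1.5,115],1],[[0,0,0.4],[-164,-1.5,115],1],[[0,0,0.4],[-164,-1.5,115],1]]}}

```text
time: 14.5
eef_pos: [407.6, -330.8, 90.7]
ee_rot: [3.125, -0.956, 1.583]
force: [0.4, -0.7, -0.6]
grip_width: 0.231
```

Run:
```python
from h import *
st();tz()
crop(capture("scene"),150,180,250,200,3,"pics/sc7.png");crop(capture("side"),100,180,250,160,3,"pics/s7.png");
```

```text
14.5 [ 407.6 -330.8   90.7] [179.  -54.8  90.7] q [ 0.94  1.27 -0.07  1.05 -0.48  1.63  1.08] F [ 0.4 -0.7 -0.6] w 0.231
tilt 54.8 az 89.5 y [ 1.    -0.002  0.01 ] tip [ 408.2 -265.4   44.5]
```

View pics/sc7.png

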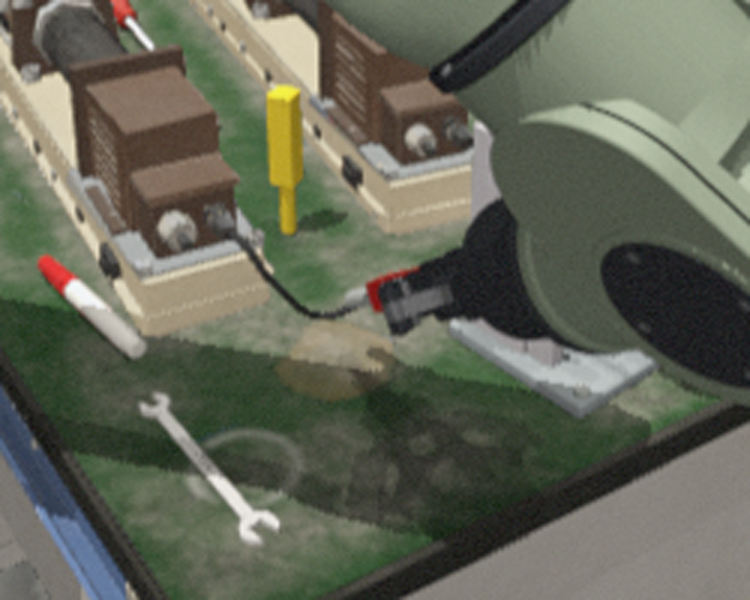

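View pics/s7.png

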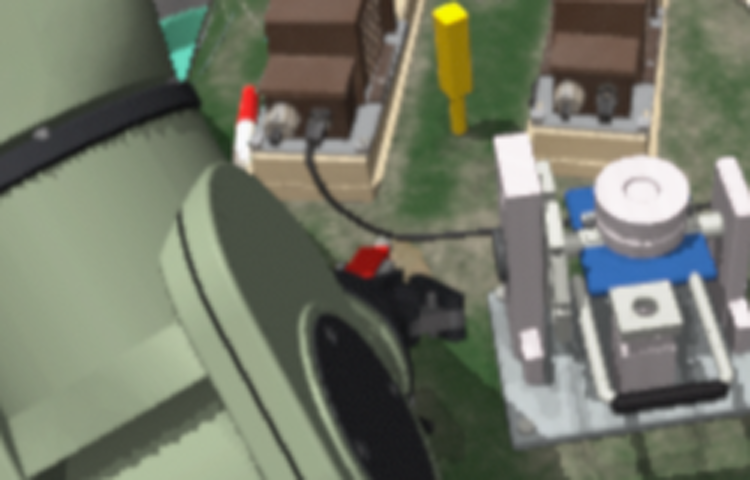

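Run:
```python
from h import *
R=Rt(90,68)
for z in (60,38): print(inc([405,-335,z],R))
```

```text
(array([ 0.45, 13.26,  0.51]), array([-27.7,  -3.1,  15. ]))
(array([ 0.45, 13.26,  0.51]), array([-45.6,  -3.4,  27.7]))
```

{"name": "step_arm", "arguments": {"increments": [[[0,7,0.3],[-14,-2,8],1],[[0.4,13.2,0.5],[-28,-3,15],1],[[0.4,13.2,0.5],[-28,-3,15],1],[[0.4,13.2,0.5],[-37,-3,21],1],[[0.4,13.2,0.5],[-46,-3,28],1],[[0.4,13.2,0.5],[-46,-3,28],1],[[0.4,13.2,0.5],[-46,-3,28],1]]}}

```text
time: 15.3
eef_pos: [405.1, -334.5, 36.4]
ee_rot: [3.14, -1.187, 1.571]
force: [1.0, 1.1, -1.9]
grip_width: 0.231
```

Run:
```python
from h import *
st();tz()
crop(capture("scene"),150,180,250,200,3,"pics/sc8.png");cv2.imwrite("pics/w8.png",capture("wrist"))
```

```text
15.3 [ 405.1 -334.5   36.4] [179.9 -68.   90. ] q [ 0.98  1.52 -0.11  0.76 -0.52  1.88  1.03] F [ 1.   1.1 -1.9] w 0.231
tilt 68.0 az 89.9 y [ 1.    -0.001  0.001] tip [ 405.2 -260.3    6.5]
```

View pics/sc8.png

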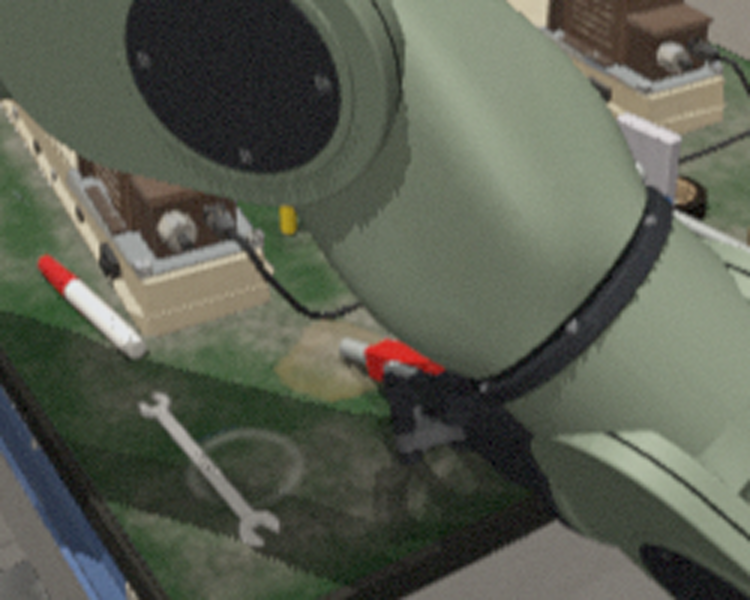

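View pics/w8.png

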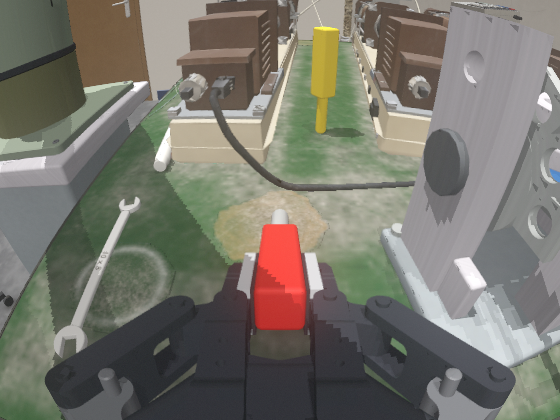

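The pin is nearly flat, at 68° with its tip about 6 mm up, nose toward +y, clear of the spanner, cable and fixture. I'm releasing it.

{"name": "step_arm", "arguments": {"increments": [[[0,0,0],[-3,0,1],1],[[0,0,0],[-3,0,1],0.2],[[0,0,0],[-3,0,1],-0.2],[[0,0,0],[-3,0,1],-0.4],[[0,0,0],[-3,0,1],-0.4],[[0,0,0],[-3,0,1],-0.4],[[0,0,0],[-3,0,1],-0.4]]}}

```text
time: 16.1
eef_pos: [404.6, -334.4, 32.0]
ee_rot: [-3.14, -1.19, 1.568]
force: [-0.4, -0.1, 0.0]
grip_width: 0.697
```

Run:
```python
from h import *
st();tz()
cv2.imwrite("pics/w9.png",capture("wrist"))
s=arm.get_state();p=s["eef_pos"]
R=Ro.from_euler("xyz",s["ee_rot"])
for d in ([0,-40,60],[0,-60,140],): print(inc(p+d,R))
print(inc(p+[0,-60,160],Rt(90,20)))
```

```text
16.1 [ 404.6 -334.4   32. ] [-179.9  -68.2   89.8] q [ 0.98  1.53 -0.11  0.75 -0.52  1.88  1.03] F [-0.4 -0.1  0. ] w 0.697
tilt 68.2 az 89.9 y [ 1.    -0.001 -0.001] tip [ 404.7 -260.1    2.3]
(array([0., 0., 0.]), array([ 40.8,   0. , -59.4]))
(array([0., 0., 0.]), array([ 107.7,    0. , -107.8]))
(array([ 4.000e-02, -4.817e+01, -8.000e-02]), array([ 126.2,    0. , -115.2]))
```

View pics/w9.png

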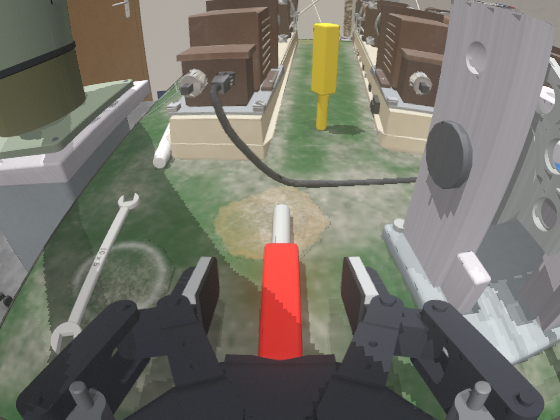

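The pin lies flat between the open fingers. I'm withdrawing up and back, then bringing the tool upright.

{"name": "step_arm", "arguments": {"increments": [[[0,0,0],[20,0,-30],-0.4],[[0,0,0],[41,0,-59],-0.4],[[0,0,0],[75,0,-85],-0.4],[[0,0,0],[108,0,-108],-0.4],[[0,0,0],[160,0,-125],-0.4],[[0,-8,0],[200,0,-125],-0.4],[[0,-16,0],[240,0,-125],-0.4],[[0,-24,0],[240,0,-125],-0.4]]}}

```text
time: 16.95
eef_pos: [404.5, -361.3, 303.3]
ee_rot: [3.141, -0.769, 1.568]
force: [2.0, -1.9, -0.7]
grip_width: 0.695
```

Run:
```python
from h import *
st();tz()
cv2.imwrite("pics/s10.png",capture("side"));cv2.imwrite("pics/sc10.png",capture("scene"))
for n in ["side","scene"]:
    for d in models.trace(n,"pin_handle"): print(n,d["conf"],np.round(d["extent"]),onz(n,d["extent"][:2],10).round())
```

```text
16.95 [ 404.5 -361.3  303.3] [179.9 -44.   89.9] q [ 1.15  1.02 -0.78  0.9  -0.    1.82  0.52] F [ 2.  -1.9 -0.7] w 0.695
tilt 44.0 az 89.8 y [ 1.    -0.003  0.001] tip [ 404.7 -305.7  245.8]
side 0.93 [225. 298.  16.  56.] [ 403. -326.   10.]
side 0.59 [432. 251.  24.  41.] [ 844. -220.   10.]
scene 0.84 [419. 221.  15.  46.] [ 906. -209.   10.]
scene 0.68 [243. 233.  15.  47.] [493. -16.  10.]
scene 0.6 [283. 315.  41.  38.] [ 400. -333.   10.]
```

View pics/sc10.png

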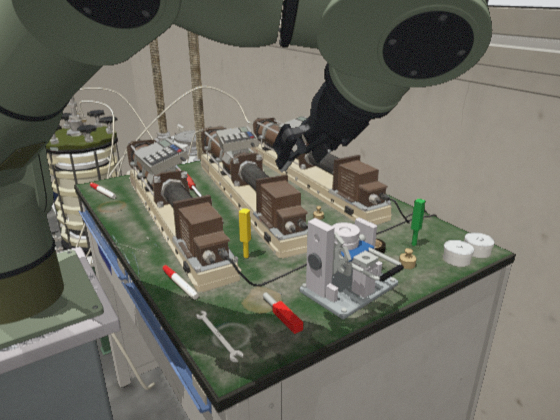

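View pics/s10.png

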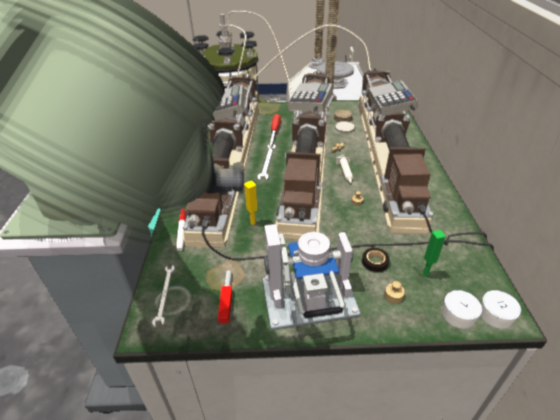

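The pin lies flat at about (402, -330) and nothing else has moved. Next is the handle bar.

Run:
```python
from h import *
print(F((0,-121,200))); a=F((0,-121,250))
print(inc([420,-350,290],Rt(60)),inc(a,Rt(7.7),[420,-350,290],Rt(60)))
```

```text
[ 580.08542763 -420.59906108  200.        ]
(array([-11.52, -43.18,  28.44]), array([-1. , 15.3, 16.9])) (array([-0. , -0. , 52.3]), array([ 18.9, 173.9,  40. ]))
```

{"name": "step_arm", "arguments": {"increments": [[[-2,-7,5],[0,3,0],-0.1],[[-4,-14,10],[0,6,0],-0.1],[[-6,-22,15],[0,10,0],-0.1],[[-8,-30,20],[0,15,10],-0.1],[[-10,-37,25],[0,15,17],-0.1],[[-11.5,-43.2,28.4],[0,15,17],-0.1],[[-11.5,-43.2,28.4],[0,15,17],-0.1]]}}

```text
time: 17.85
eef_pos: [420.5, -347.5, 288.9]
ee_rot: [-3.139, 0.001, 1.049]
force: [0.7, 0.0, -0.2]
grip_width: 0.554
```

{"name": "step_arm", "arguments": {"increments": [[[0,0,7.5],[2,25,0],-0.1],[[0,0,15],[4,50,0],-0.1],[[0,0,22.5],[6,75,0],-0.1],[[0,0,30],[9,100,10],-0.1],[[0,0,37.5],[12,125,20],-0.1],[[0,0,45],[16,150,30],-0.1],[[0,0,52.3],[19,174,40],-0.1],[[0,0,52.3],[19,174,40],-0.1]]}}

```text
time: 18.65
eef_pos: [580.5, -419.8, 243.5]
ee_rot: [-3.133, 0.005, 0.132]
force: [-0.2, -0.1, -2.0]
grip_width: 0.555
```

Run:
```python
from h import *
st();tz();print(inc(F((0,-121,150)),Rt(7.7)))
cv2.imwrite("pics/w11.png",capture("wrist"));c=get_calibration("wrist")
for X in [(-28,-120,85),(28,-120,85),(-75,-25,160),(-55,-25,160),(-75,25,160),(-55,25,160),(0,-60,91),(85,-85,12),(-85,-85,12)]: print(X,np.round(proj("wrist",F(X),c)[0],1))
```

```text
18.65 [ 580.5 -419.8  243.5] [-179.5    0.3    7.5] q [ 0.63  0.98 -0.17  0.76  0.14  1.42 -0.93] F [-0.2 -0.1 -2. ] w 0.555
tilt 0.6 az 127.8 y [ 0.131 -0.991 -0.009] tip [ 580.1 -419.2  163.5]
(array([-0.49,  0.28, -0.15]), array([-0.1,  1.6, 93.4]))
(-28, -120, 85) [279.8 217.9]
(28, -120, 85) [279.8 161.6]
(-75, -25, 160) [169.5 296.3]
(-55, -25, 160) [166.1 276.3]
(-75, 25, 160) [119.5 292.2]
(-55, 25, 160) [115.  272.9]
(0, -60, 91) [217.1 192. ]
(85, -85, 12) [249.6 103.5]
(-85, -85, 12) [252.4 242.1]
```

View pics/w11.png

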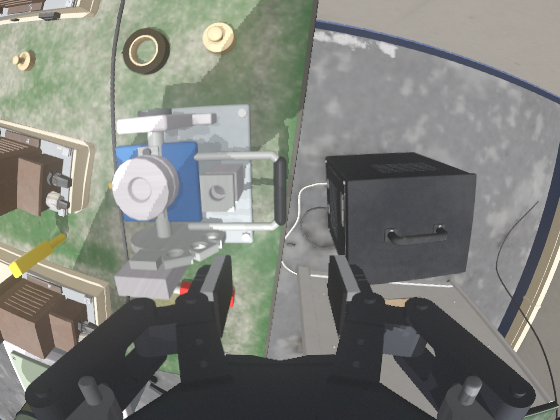

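The bar at wrist (280, 190) matches the prediction to about 1 px. I'm going down and gripping it.

{"name": "step_arm", "arguments": {"increments": [[[-0.5,0.3,0],[0,0.6,45],0.1],[[-0.5,0.3,0],[0,0.6,90],0.1],[[-0.5,0.3,0],[0,0.6,130],0.1],[[-0.5,0.3,0],[0,0.6,160],0.1],[[-0.5,0.3,0],[0,0.6,176],0.1],[[-0.5,0.3,0],[0,0.6,176],0.1],[[-0.5,0.3,0],[0,0.6,176],0.1]]}}

```text
time: 19.4
eef_pos: [579.9, -420.4, 74.1]
ee_rot: [3.135, -0.006, 0.135]
force: [0.4, -1.3, 0.4]
grip_width: 0.45
```

Run:
```python
from h import *
st();print(inc(F((0,-120.5,66)),Rt(7.7)))
crop(capture("side"),220,200,180,130,4,"pics/s12.png")
```

```text
19.4 [ 579.9 -420.4   74.1] [179.6  -0.3   7.7] q [ 0.64  1.12 -0.17  1.02  0.18  1.01 -0.96] F [ 0.4 -1.3  0.4] w 0.45
(array([ 0.37, -0.32,  0.03]), array([ 0.1, -0.3,  8.1]))
```

View pics/s12.png

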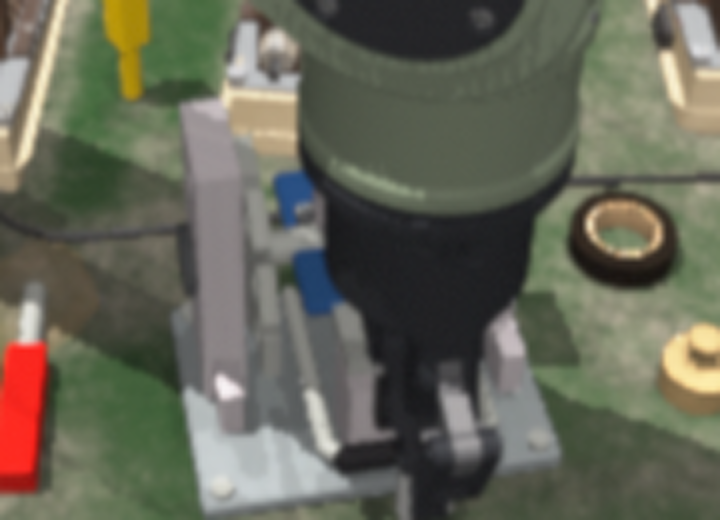

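{"name": "step_arm", "arguments": {"increments": [[[0,0,0],[0,0,7],0.1],[[0,0,0],[0,0,7],0.5],[[0,0,0],[0,0,7],1],[[0,0,0],[0,0,7],1],[[0,0,0],[0,0,7],1],[[0,0,0],[0,0,7],1],[[0,0,0],[0,0,7],1]], "grip_force": 30}}

```text
time: 20.15
eef_pos: [579.7, -418.8, 66.0]
ee_rot: [3.138, -0.004, 0.135]
force: [-3.9, 6.9, 4.2]
grip_width: 0.127
```

Run:
```python
from h import *
st()
s=arm.get_state();p=s["eef_pos"];R=Ro.from_euler("xyz",s["ee_rot"])
for t in [5,10,15,20,25,30,35,40,45,50,55,60,62]:
    a=np.radians(t); d=F((0,120-120*np.cos(a),0))-F((0,0,0))+[0,0,120*np.sin(a)]
    print(t,R.inv().apply(d).round(1))
```

```text
20.15 [ 579.7 -418.8   66. ] [179.8  -0.2   7.8] q [ 0.64  1.13 -0.16  1.02  0.18  0.99 -0.97] F [-3.9  6.9  4.2] w 0.127
5 [  0.   -0.4 -10.5]
10 [  0.1  -1.7 -20.8]
15 [  0.1  -4.  -31.1]
20 [  0.2  -7.1 -41.1]
25 [  0.2 -11.  -50.8]
30 [  0.2 -15.8 -60.1]
35 [  0.3 -21.4 -68.9]
40 [  0.3 -27.8 -77.2]
45 [  0.3 -34.8 -85. ]
50 [  0.4 -42.5 -92.1]
55 [  0.4 -50.8 -98.5]
60 [   0.4  -59.6 -104.2]
62 [   0.4  -63.3 -106.2]
```

{"name": "step_arm", "arguments": {"increments": [[[0,0,0],[0,-0.4,-10.5],1],[[0,0,0],[0,-1.7,-21],1],[[0,0,0],[0,-4,-31],1],[[0,0,0],[0,-7,-41],1],[[0,0,0],[0,-11,-51],1],[[0,0,0],[0,-16,-60],1],[[0,0,0],[0,-21.5,-69],1],[[0,0,0],[0,-28,-77],1]]}}

```text
time: 20.95
eef_pos: [576.0, -392.9, 144.3]
ee_rot: [3.132, -0.006, 0.134]
force: [5.6, -9.1, 2.5]
grip_width: 0.124
```

{"name": "step_arm", "arguments": {"increments": [[[0,0,0],[0,-7,-8],1],[[0,0,0],[0,-15,-15],1],[[0,0,0],[0,-23,-21.5],1],[[0,0,0],[0,-32,-27],1],[[0,0,0],[0,-32,-27],1],[[0,0,0],[0,-32,-27],1]]}}

```text
time: 21.55
eef_pos: [572.0, -362.2, 172.5]
ee_rot: [3.129, -0.008, 0.134]
force: [3.2, -9.1, 18.1]
grip_width: 0.126
```

Run:
```python
from h import *
st();print(F((0,-60,189-19)))
crop(capture("side"),220,180,180,140,4,"pics/s13.png");crop(capture("scene"),250,170,180,140,4,"pics/sc13.png")
```

```text
21.55 [ 572.  -362.2  172.5] [179.3  -0.5   7.7] q [ 0.58  0.93 -0.16  1.14  0.16  1.06 -1.03] F [ 3.2 -9.1 18.1] w 0.126
[ 571.87541866 -360.15407987  170.        ]
```

View pics/sc13.png

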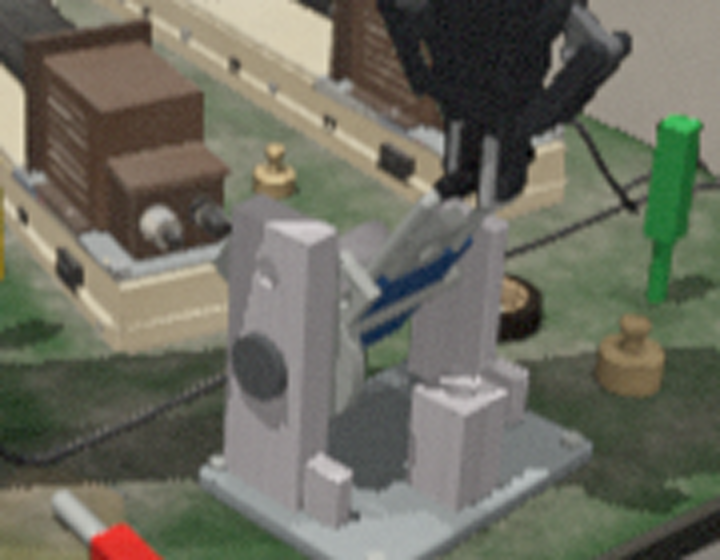

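{"name": "step_arm", "arguments": {"increments": [[[0,0,0],[0,0,0],0.7],[[0,0,0],[0,0,0],0.3],[[0,0,0],[0,0,0],0.1],[[0,0,0],[0,0,0],0.1],[[0,0,0],[0,0,-10],0.1],[[0,0,0],[0,0,-40],0.1],[[0,0,0],[0,0,-80],0.1],[[0,0,0],[0,0,-110],0.1]]}}

```text
time: 22.45
eef_pos: [570.7, -359.3, 282.5]
ee_rot: [3.135, -0.006, 0.135]
force: [0.2, -0.1, 0.0]
grip_width: 0.452
```

Run:
```python
from h import *
st()
crop(capture("side"),220,180,180,140,4,"pics/s14.png");crop(capture("scene"),290,180,130,120,5,"pics/sc14.png")
for t in (50,55,60,65,70):
    a=np.radians(t)
    for n,o in (("scene",(290,180,5)),("side",(220,180,4))):
        P=np.array([F((x,-120*np.cos(a),85+120*np.sin(a))) for x in(-28,28)]); print(t,n,((proj(n,P)-o[:2])*o[2]).round().tolist())
```

```text
22.45 [ 570.7 -359.3  282.5] [179.6  -0.3   7.7] q [ 0.57  0.84 -0.17  0.96  0.13  1.34 -1.01] F [ 0.2 -0.1  0. ] w 0.452
50 scene [[387.0, 223.0], [484.0, 176.0]]
50 side [[327.0, 312.0], [465.0, 293.0]]
55 scene [[370.0, 198.0], [467.0, 153.0]]
55 side [[323.0, 285.0], [460.0, 267.0]]
60 scene [[352.0, 176.0], [450.0, 132.0]]
60 side [[319.0, 260.0], [456.0, 242.0]]
65 scene [[333.0, 155.0], [431.0, 112.0]]
65 side [[314.0, 235.0], [450.0, 218.0]]
70 scene [[313.0, 136.0], [411.0, 94.0]]
70 side [[310.0, 211.0], [445.0, 194.0]]
```

View pics/s14.png

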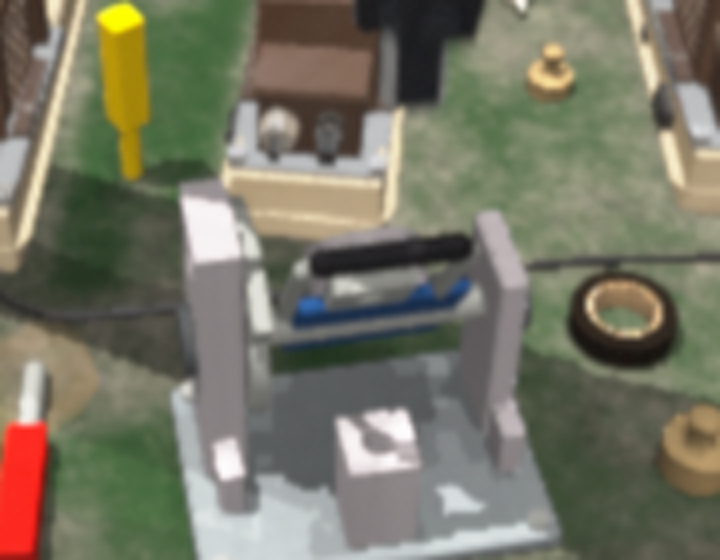

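View pics/sc14.png

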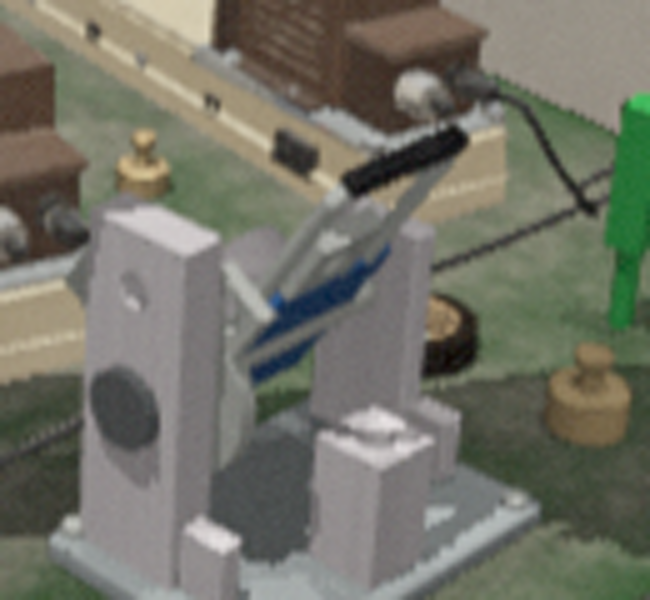

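The table is at about 60° and let go of. Now back to the pin.

Run:
```python
from h import *
print(inc([402,-330,230],Rt(90)))
```

```text
(array([ 8.500e-01, -6.000e-02, -8.229e+01]), array([-164.6,  -52.7,   52.1]))
```

{"name": "step_arm", "arguments": {"increments": [[[0,0,-8],[-20,-6,0],-0.3],[[0,0,-16],[-45,-14,0],-0.3],[[0,0,-24],[-70,-22,0],-0.3],[[0,0,-32],[-95,-30,0],-0.3],[[0,0,-40],[-120,-38,10],-0.3],[[0,0,-48],[-145,-46,20],-0.3],[[0,0,-56],[-165,-53,30],-0.3],[[0,0,-64],[-165,-53,40],-0.3]]}}

```text
time: 23.35
eef_pos: [397.9, -329.3, 238.6]
ee_rot: [3.136, 0.004, 1.256]
force: [0.3, -0.2, 0.6]
grip_width: 0.656
```

{"name": "step_arm", "arguments": {"increments": [[[0,0,-8],[0,0,12],-0.3],[[0,0,-16],[0,0,12],-0.3],[[0,0,-18.3],[0,0,12],-0.3],[[0,0,-18.3],[0,0,12],-0.3]]}}

```text
time: 23.75
eef_pos: [400.1, -329.3, 226.4]
ee_rot: [3.137, 0.005, 1.571]
force: [-0.3, 0.1, 0.1]
grip_width: 0.652
```

Run:
```python
from h import *
st()
im=capture("wrist");c=get_calibration("wrist");cv2.imwrite("pics/w15.png",im)
hsv=cv2.cvtColor(im,cv2.COLOR_BGR2HSV)
for d in models.trace("wrist","pin_handle"):
    m=d["pixels"]; v=hsv[m].mean(0); print(d["conf"],np.round(d["extent"]),v.round())
for X in [(-75,0,135),(-75,25,160),(-75,-25,160),(-55,25,160),(-55,-25,160)]: print(X,np.round(proj("wrist",F(X),c)[0],1))
```

```text
23.75 [ 400.1 -329.3  226.4] [179.7   0.3  90. ] q [ 0.94  0.67 -0.58  1.7   0.45  0.9   0.18] F [-0.3  0.1  0.1] w 0.652
0.77 [284. 169.  20. 111.] [ 13. 121. 204.]
(-75, 0, 135) [393.4 187.9]
(-75, 25, 160) [403.6 161.5]
(-75, -25, 160) [405.4 229.1]
(-55, 25, 160) [429.2 158.8]
(-55, -25, 160) [429.5 225.2]
```

View pics/w15.png

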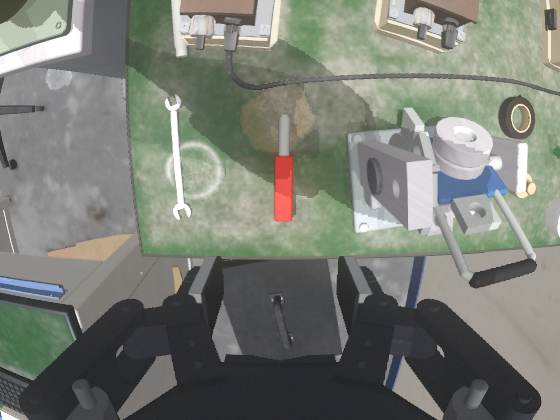

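Run:
```python
from h import *
im=cv2.imread("pics/w15.png");c=get_calibration("wrist")
b,g,r=[im[...,i].astype(int) for i in range(3)]
m=((r>130)&(g<80)&(b<80)).astype(np.uint8); m[:140]=0;m[240:]=0;m[:,:255]=0;m[:,310:]=0
ys,xs=np.nonzero(m);print(len(xs),xs.min(),xs.max(),ys.min(),ys.max())
q=cv2.boxPoints(cv2.minAreaRect(np.c_[xs,ys].astype(np.float32)));print(q)
W=np.array([onz("wrist",u,20,c) for u in q]);print(W.round(1),W.mean(0).round(1))
a=onz("wrist",(284,155.5),18,c);e=onz("wrist",(284,221),20,c)
print(onz("wrist",(284.5,117),10,c).round(1))
crop(im,340,90,120,150,5,"pics/w15c.png")
```

```text
452 275 292 155 215
[[275. 155.]
 [292. 155.]
 [292. 215.]
 [275. 215.]]
[[ 396.7 -302.1   20. ]
 [ 415.1 -302.1   20. ]
 [ 415.6 -370.5   20. ]
 [ 396.3 -370.4   20. ]] [ 405.9 -336.3   20. ]
[ 407.1 -261.    10. ]
```

View pics/w15c.png

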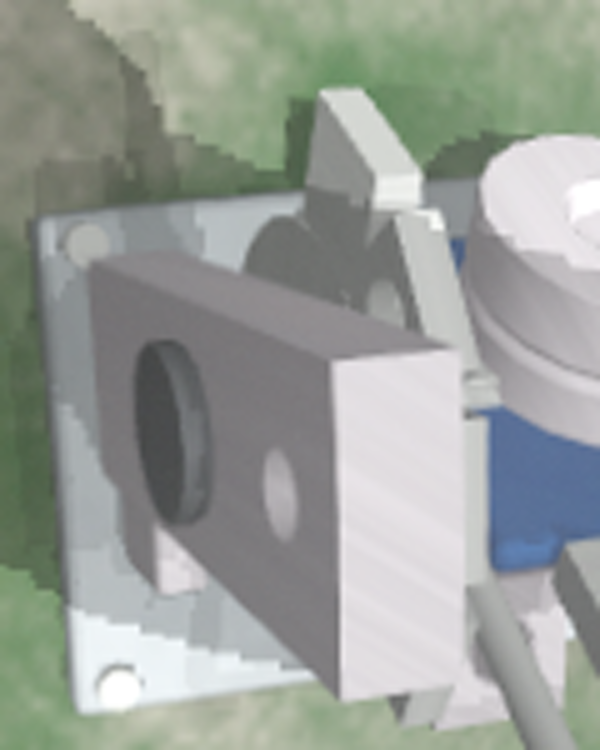

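Run:
```python
from h import *
print(inc([405.2,-341,60],Rt(90)),inc([405.2,-341,3],Rt(90)))
```

```text
(array([ 0.3 ,  0.3 , -0.09]), array([-10.9,   4.1, 166.5])) (array([ 0.3 ,  0.3 , -0.09]), array([-10.6,   3.8, 223.5]))
```

{"name": "step_arm", "arguments": {"increments": [[[0,0,0],[-6,3,40],-0.3],[[0.3,-0.3,0],[-11.5,5,80],-0.3],[[0.3,-0.3,0],[-11.5,5,120],-0.3],[[0.3,-0.3,0],[-11.5,5,155],-0.3],[[0.3,-0.3,0],[-11.5,5,180],-0.3],[[0.3,-0.3,0],[-11.5,5,180],-0.3],[[0.3,-0.3,0],[-11.5,5,180],-0.3]]}}

```text
time: 24.55
eef_pos: [406.5, -341.6, 47.2]
ee_rot: [3.141, 0.011, 1.57]
force: [0.2, 0.2, 1.1]
grip_width: 0.648
```

Run:
```python
from h import *
st();print(inc([405.2,-341,3],Rt(90)))
cv2.imwrite("pics/w16.png",capture("wrist"))
```

```text
24.55 [ 406.5 -341.6   47.2] [180.    0.6  90. ] q [ 0.83  0.95 -0.37  1.82  0.68  0.51 -0.01] F [0.2 0.2 1.1] w 0.648
(array([ 0.01,  0.61, -0.02]), array([ 1.1, -1.3, 44.2]))
```

View pics/w16.png

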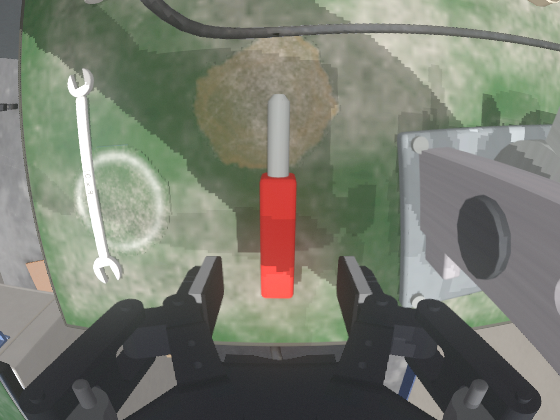

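{"name": "step_arm", "arguments": {"increments": [[[0,0.6,0],[1,-1.3,20],-0.3],[[0,0.6,0],[1,-1.3,35],-0.3],[[0,0.6,0],[1,-1.3,44],-0.3],[[0,0.6,0],[1,-1.3,44],-0.3],[[0,0.6,0],[1,-1.3,44],0.2],[[0,0.6,0],[1,-1.3,44],1],[[0,0.6,0],[1,-1.3,44],1],[[0,0.6,0],[1,-1.3,44],1]], "grip_force": 60}}

```text
time: 25.4
eef_pos: [405.2, -341.4, 3.4]
ee_rot: [3.141, 0.001, 1.571]
force: [-1.0, 1.2, 11.6]
grip_width: 0.218
```

{"name": "step_arm", "arguments": {"increments": [[[0,0,0],[0,0,0],1],[[0,0,0],[0,0,0],1],[[0,0,0],[0,0,0],1]]}}

```text
time: 25.7
eef_pos: [405.3, -341.4, 3.4]
ee_rot: [3.141, 0.001, 1.571]
force: [-1.4, 1.2, 12.0]
grip_width: 0.219
```

Run:
```python
from h import *
st()
cv2.imwrite("pics/w17.png",capture("wrist"))
```

```text
25.7 [ 405.3 -341.4    3.4] [179.9   0.   90. ] q [ 0.81  1.02 -0.32  1.82  0.73  0.42 -0.04] F [-1.4  1.2 12. ] w 0.219
```

View pics/w17.png

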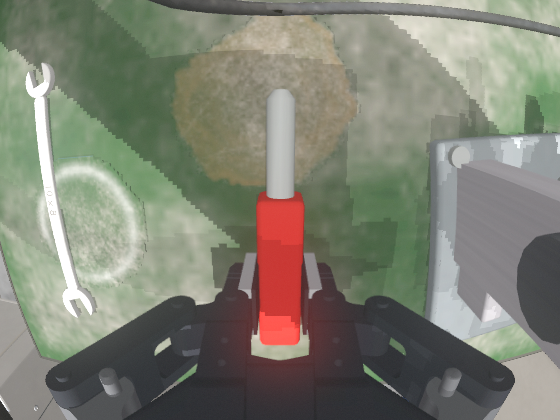

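Run:
```python
from h import *
t=F((-217.5,0,128.4));print(t,inc([t[0],t[1],190],Rt(7.7)))
```

```text
[ 348.27896046 -329.97339264  128.4       ] (array([ 7.000e-02, -0.000e+00,  8.231e+01]), array([  11.2,  -56.8, -186.7]))
```

{"name": "step_arm", "arguments": {"increments": [[[0,0,0],[0,0,-20],1],[[0,0,0],[0,0,-60],1],[[0,0,0],[0,0,-105],1],[[0,0,0],[0,0,-150],1],[[0,0,0],[0,0,-185],1],[[0,0,0],[0,0,-185],1]]}}

```text
time: 26.35
eef_pos: [406.0, -341.9, 191.8]
ee_rot: [3.137, 0.004, 1.571]
force: [0.4, -0.4, -2.7]
grip_width: 0.22
```

{"name": "step_arm", "arguments": {"increments": [[[0,0,8],[1,-7,0],1],[[0,0,16],[2,-14,0],1],[[0,0,24],[4,-21,0],1],[[0,0,32],[5,-28,0],1],[[0,0,40],[7,-35,0],1],[[0,0,48],[8,-42,0],1],[[0,0,56],[10,-49,0],1],[[0,0,64],[11,-57,0],1]]}}

```text
time: 27.15
eef_pos: [347.5, -329.9, 187.3]
ee_rot: [-3.141, 0.0, 0.448]
force: [0.4, 0.4, -1.0]
grip_width: 0.216
```

{"name": "step_arm", "arguments": {"increments": [[[0,0,8],[0,0,0],1],[[0,0,16],[0,0,20],1],[[0,0,18.3],[0,0,40],1],[[0,0,18.3],[0,0,58],1],[[0,0,18.3],[0,0,58],1],[[0,0,18.3],[0,0,58],1]]}}

```text
time: 27.75
eef_pos: [347.9, -330.0, 129.7]
ee_rot: [-3.141, 0.0, 0.135]
force: [1.1, 0.2, -1.5]
grip_width: 0.217
```

Run:
```python
from h import *
st();print(inc(F((-217.5,0,128.4)),Rt(7.7)))
cv2.imwrite("pics/w18.png",capture("wrist"));cv2.imwrite("pics/s18.png",capture("side"));cv2.imwrite("pics/sc18.png",capture("scene"))
crop(cv2.imread("pics/s18.png"),150,200,200,140,4,"pics/s18c.png");crop(cv2.imread("pics/sc18.png"),210,200,150,120,5,"pics/sc18c.png")
```

```text
27.75 [ 347.9 -330.   129.7] [-180.     0.     7.7] q [ 0.75  0.74 -0.11  1.94  0.16  0.47 -0.91] F [ 1.1  0.2 -1.5] w 0.217
(array([-0.02,  0.01,  0.04]), array([0.4, 0. , 1.3]))
```

View pics/w18.png

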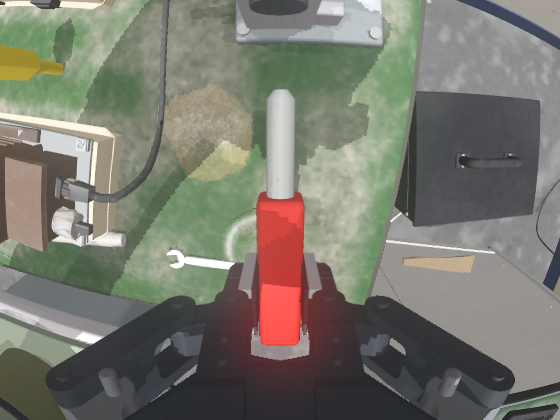

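View pics/s18c.png

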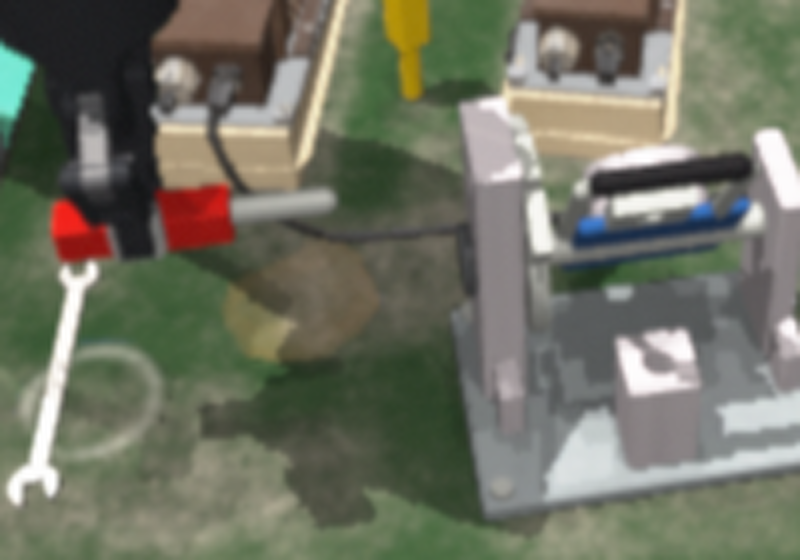

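View pics/sc18c.png

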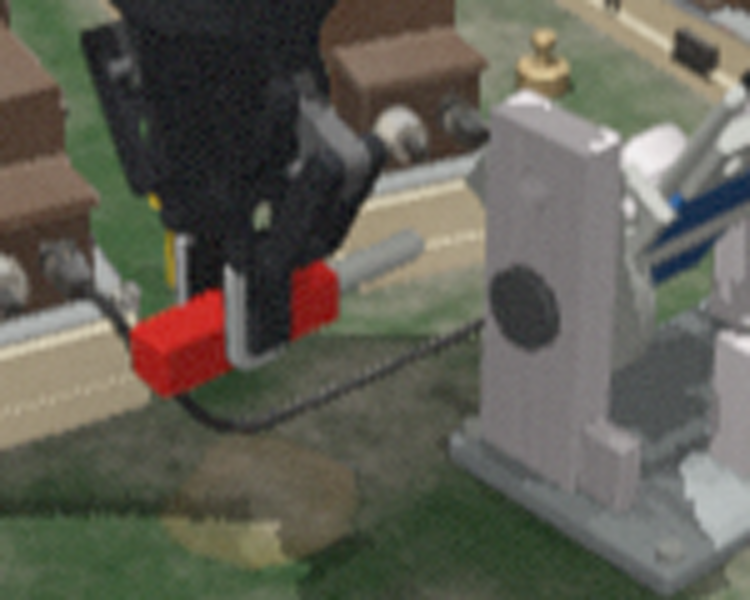

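Run:
```python
from h import *
s=arm.get_state();p=s["eef_pos"];R=Ro.from_euler("xyz",s["ee_rot"])
for nm,off,a,b in (("tip",82.5,(233.2,250.5),(294.6,248.6)),("shoulder",37.5,(208.5,253.5),(277.6,255.6))):
    X=p+R.apply([off,0,0])+[0,0,6.6]; print(nm,X.round(1),proj("side",X).round(1),a,proj("scene",X).round(1),b)
    Y,r=tri([ray("side",a),ray("scene",b)]);print(Y.round(1),np.round(r,1))
H=tri([ray("scene",(316.6,237.6))]*1+[ray("side",proj("side",F((-75,0,135)))[0])]);print(H[0].round(1),F((-75,0,135)).round(1))
```

```text
tip [ 429.8 -319.3  136.9] [[232.6 249.7]] (233.2, 250.5) [[293.1 247.7]] (294.6, 248.6)
[ 431.1 -321.6  136.4] [0.6 0.6]
shoulder [ 385.3 -325.3  136.9] [[206.7 253.1]] (208.5, 253.5) [[273.7 256.5]] (277.6, 255.6)
[ 389.5 -330.5  140.3] [0.5 0.5]
[ 489.4 -310.4  134.9] [ 489.5 -310.8  135. ]
```

{"name": "step_arm", "arguments": {"increments": [[[0,0,0],[15,-0.5,1.3],1],[[0,0,0],[30,-1,1.3],1],[[0,0,0],[45,-1,1.3],1],[[0,0,0],[48,-1,1.3],1],[[0,0,0],[48,-1,1.3],1]]}}

```text
time: 28.4
eef_pos: [395.3, -322.7, 128.4]
ee_rot: [3.141, -0.0, 0.135]
force: [-0.0, -0.5, -0.9]
grip_width: 0.215
```

Run:
```python
from h import *
st();print(inc(F((-169.5,1,128.4)),Rt(7.7)))
cv2.imwrite("pics/w19.png",capture("wrist"));cv2.imwrite("pics/s19.png",capture("side"));cv2.imwrite("pics/sc19.png",capture("scene"))
crop(cv2.imread("pics/s19.png"),190,200,120,90,6,"pics/s19c.png");crop(cv2.imread("pics/sc19.png"),240,200,120,90,6,"pics/sc19c.png");crop(cv2.imread("pics/w19.png"),180,0,200,130,4,"pics/w19c.png")
```

```text
28.4 [ 395.3 -322.7  128.4] [180.   -0.    7.7] q [ 0.68  0.77 -0.11  1.84  0.14  0.54 -0.95] F [-0.  -0.5 -0.9] w 0.215
(array([ 0.02, -0.01,  0.03]), array([ 0.5, -0.1,  0. ]))
```

View pics/w19c.png

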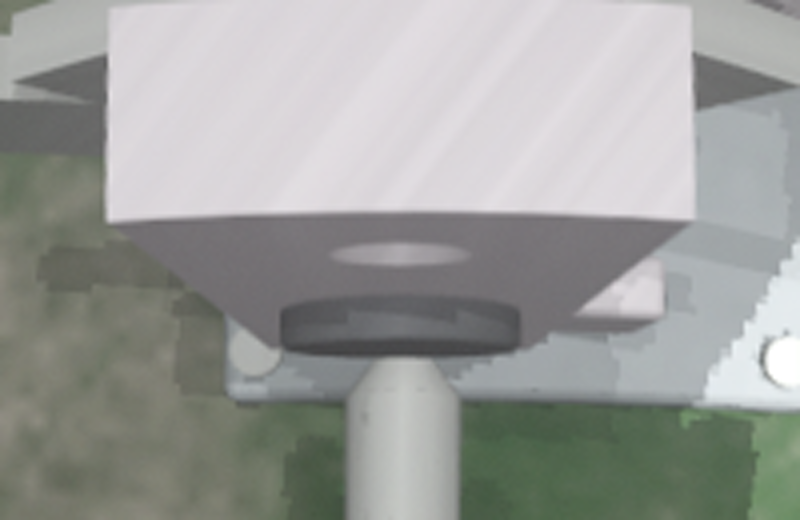

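View pics/s19c.png

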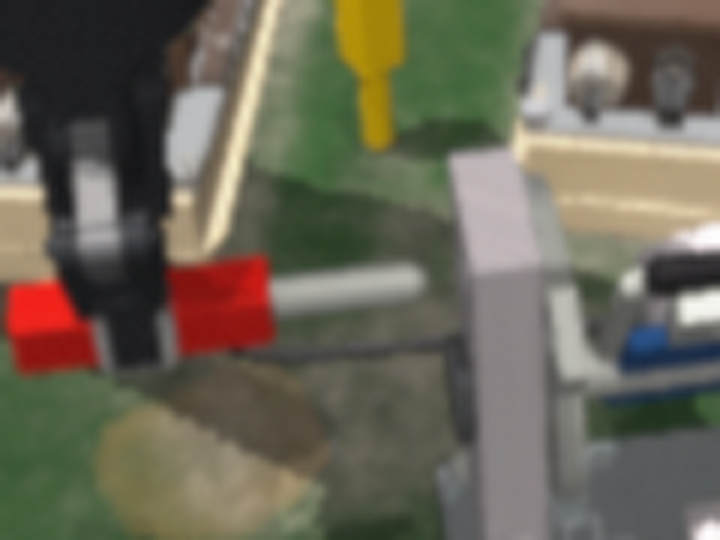

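View pics/sc19c.png

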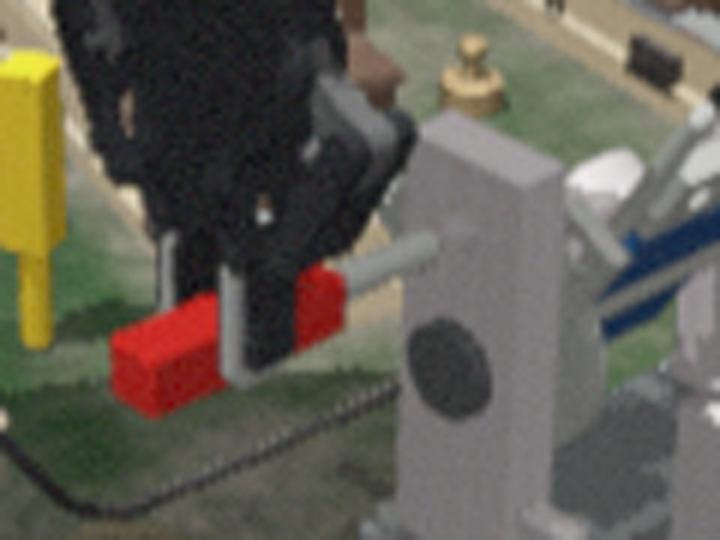

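The lateral error is about 0.4 mm, read at the hole centre in the wrist crop. I'm starting the insertion.

{"name": "step_arm", "arguments": {"increments": [[[0,0,0],[8,-0.5,0],1],[[0,0,0],[14,-0.5,0],1],[[0,0,0],[20,-0.5,0],1],[[0,0,0],[26,-0.5,0],1],[[0,0,0],[26,-0.5,0],1],[[0,0,0],[26,-0.5,0],1]]}}

```text
time: 29.15
eef_pos: [420.9, -318.7, 128.0]
ee_rot: [-3.141, 0.0, 0.135]
force: [1.1, -0.8, -0.8]
grip_width: 0.214
```

Run:
```python
from h import *
st();print(inc(F((-169.5+26,1.5,128.4)),Rt(7.7)))
crop(capture("wrist"),180,0,200,260,2.3,"pics/w20c.png");crop(capture("side"),190,200,120,90,6,"pics/s20c.png");crop(capture("scene"),240,200,120,90,6,"pics/sc20c.png")
```

```text
29.15 [ 420.9 -318.7  128. ] [-180.     0.     7.7] q [ 0.64  0.79 -0.1   1.78  0.13  0.58 -0.98] F [ 1.1 -0.8 -0.8] w 0.214
(array([-0.01,  0.02,  0.02]), array([ 0.5, -0.1, -0.4]))
```

View pics/w20c.png

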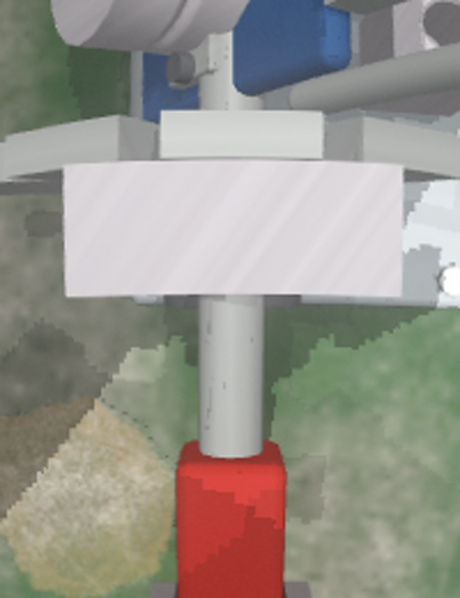

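View pics/sc20c.png

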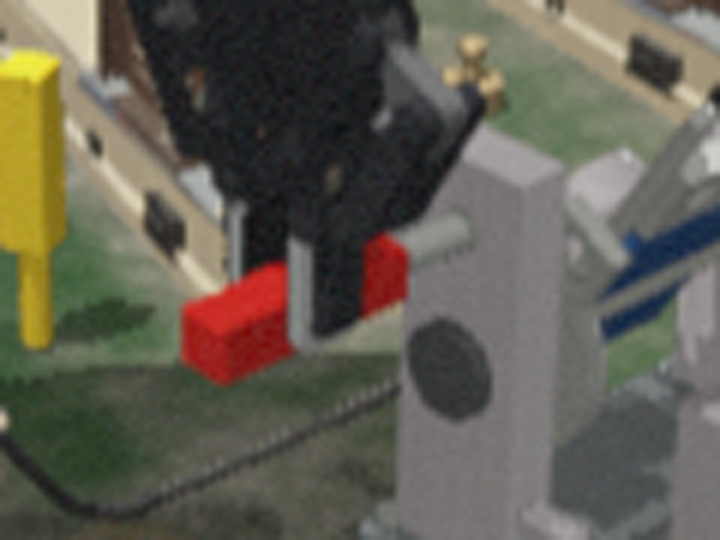

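The tip is in the cheek hole with no side force. I'm pushing on.

{"name": "step_arm", "arguments": {"increments": [[[0,0,0],[5,0,0],1],[[0,0,0],[9,0,0],1],[[0,0,0],[13,0,0],1],[[0,0,0],[17,0,0],1],[[0,0,0],[17,0,0],1]]}}

```text
time: 29.8
eef_pos: [438.4, -316.2, 128.0]
ee_rot: [-3.141, -0.0, 0.135]
force: [-0.1, -0.4, -1.1]
grip_width: 0.216
```

Run:
```python
from h import *
st();print(inc(F((-126.5,1.5,128.4)),Rt(7.7)))
```

```text
29.8 [ 438.4 -316.2  128. ] [-180.    -0.     7.7] q [ 0.62  0.8  -0.1   1.73  0.13  0.62 -0.99] F [-0.1 -0.4 -1.1] w 0.216
(array([-0.01, -0.01,  0.04]), array([-0.2,  0. , -0.4]))
```

{"name": "step_arm", "arguments": {"increments": [[[0,0,0],[4,0,0],1],[[0,0,0],[8,0,0],1],[[0,0,0],[11,0,0],1],[[0,0,0],[13,0,0],1],[[0,0,0],[15,0,0],1],[[0,0,0],[15,0,0],1]]}}

```text
time: 30.4
eef_pos: [451.0, -314.6, 127.9]
ee_rot: [-3.141, 0.004, 0.134]
force: [-10.4, -0.1, 4.2]
grip_width: 0.217
```

Run:
```python
from h import *
st();print(inc(F((-112.5,1.5,128.4)),Rt(7.7)))
crop(capture("wrist"),180,50,200,260,2.3,"pics/w21c.png");crop(capture("side"),190,200,120,90,6,"pics/s21c.png")
```

```text
30.4 [ 451.  -314.6  127.9] [-179.9    0.2    7.7] q [ 0.6   0.81 -0.1   1.69  0.12  0.64 -1.  ] F [-10.4  -0.1   4.2] w 0.217
(array([-0.06,  0.22, -0.03]), array([ 1.2, -0.1, -0.5]))
```

View pics/w21c.png

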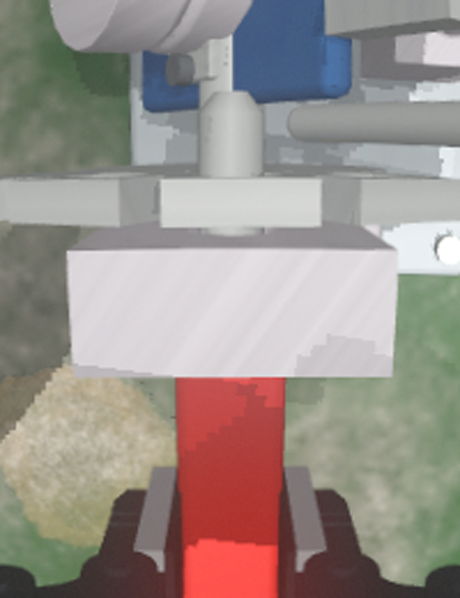

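View pics/s21c.png

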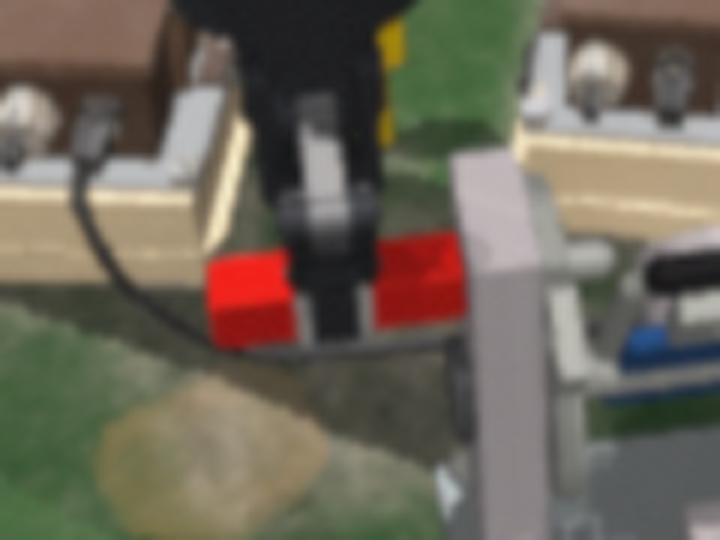

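The shoulder is home, with 10 N contact and the nose visible through the index plate. I'm releasing and rising.

{"name": "step_arm", "arguments": {"increments": [[[0,0,0],[0,0,0],0.6],[[0,0,0],[0,0,0],0.3],[[0,0,0],[0,0,0],0],[[0,0,0],[0,0,0],-0.2],[[0,0,0],[0,0,-5],-0.2],[[0,0,0],[0,0,-30],-0.2],[[0,0,0],[0,0,-65],-0.2],[[0,0,0],[-10,0,-100],-0.2]]}}

```text
time: 31.3
eef_pos: [443.4, -315.2, 229.6]
ee_rot: [-3.141, -0.001, 0.136]
force: [-0.0, -0.6, 0.5]
grip_width: 0.6
```

{"name": "step_arm", "arguments": {"increments": [[[0,0,0],[-20,0,-30],-0.2],[[0,0,0],[-40,0,-40],-0.2],[[0,0,0],[-50,0,-40],-0.2],[[0,0,0],[-50,0,-40],-0.2]]}}

```text
time: 31.7
eef_pos: [392.5, -322.7, 268.1]
ee_rot: [3.142, 0.0, 0.133]
force: [-0.1, 1.2, 0.0]
grip_width: 0.603
```

Run:
```python
from h import *
st()
cv2.imwrite("pics/sc22.png",capture("scene"));crop(capture("wrist"),180,0,200,200,3,"pics/w22c.png");crop(capture("side"),190,200,120,90,6,"pics/s22c.png");crop(cv2.imread("pics/sc22.png"),240,180,120,100,6,"pics/sc22c.png")
```

```text
31.7 [ 392.5 -322.7  268.1] [180.    0.    7.6] q [ 0.7   0.56 -0.13  1.66  0.09  0.92 -0.9 ] F [-0.1  1.2  0. ] w 0.603
```

View pics/s22c.png

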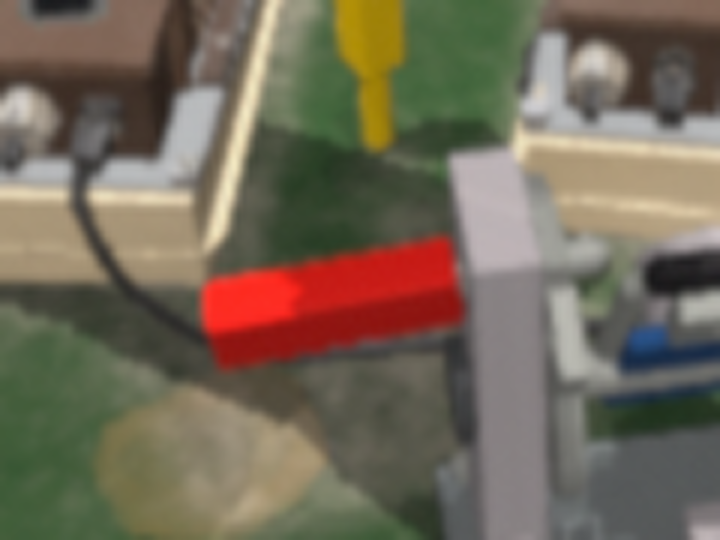

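View pics/sc22c.png

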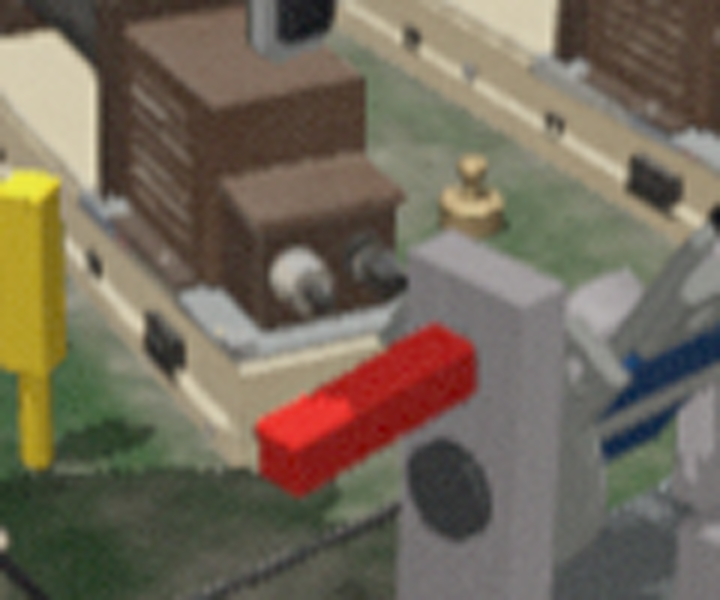

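View pics/w22c.png

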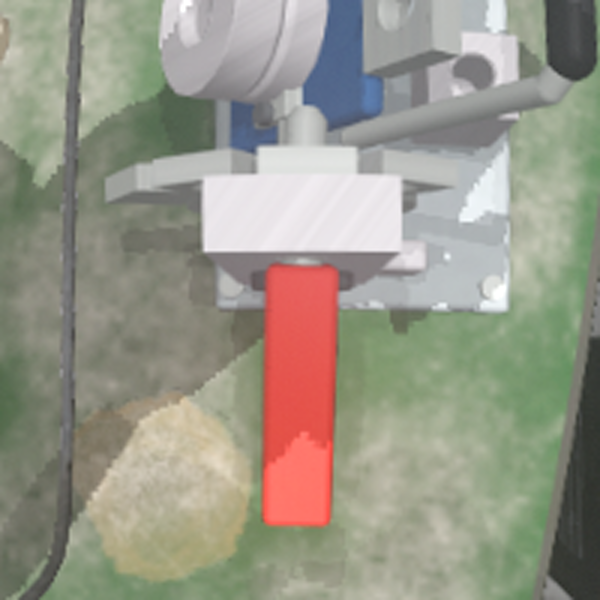

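Run:
```python
from h import *
# handle box: frame coords, u along pin (0=shoulder,-75 rear), v left, w up
S=lambda a,b:(240+a/6,180+b/6); D=lambda a,b:(190+a/6,200+b/6)
obs=[("scene",S(258,430),(-75,10,10)),("scene",S(300,495),(-75,-10,-10)),("scene",S(262,472),(-75,10,-10)),("scene",S(435,325),(0,10,10)),("scene",S(475,350),(0,-10,10)),("scene",S(475,388),(0,-10,-10)),
("side",D(203,287),(-75,10,10)),("side",D(222,368),(-75,-10,-10)),("side",D(213,330),(-75,-10,10)),("side",D(447,238),(0,10,10)),("side",D(463,318),(0,-10,-10))]
C={n:get_calibration(n) for n in("scene","side")}
def W(p,X):
    R=Ro.from_euler("zyx",[p[3],p[4],p[5]]); return F(R.apply(X)+[p[0],p[1],p[2]])
f=lambda p:np.ravel([proj(n,W(p,X),C[n])[0]-uv for n,uv,X in obs])
o=least_squares(f,[-75,0,135,0,0,0],loss="soft_l1");p=o.x
print("shoulder",p[:3].round(1),"yaw,pitch,roll",np.degrees(p[3:]).round(1),"rms",np.sqrt(np.mean(o.fun**2)).round(2))
R=Ro.from_euler("zyx",p[3:]);t=R.apply([45,0,0])+p[:3]-[-75,0,135];print("tip in lock_hole",t.round(1))
print(f(p).reshape(-1,2).round(1).tolist())
```

```text
shoulder [-74.4   4.3 128.5] yaw,pitch,roll [ 2.4 -3.3  0.8] rms 0.99
tip in lock_hole [45.5  6.2 -3.9]
[[-0.5, -2.3], [0.6, 0.7], [-0.8, 0.1], [-1.1, -0.8], [0.1, -1.1], [0.1, 1.7], [0.0, -0.6], [-0.2, 1.7], [-0.5, 0.4], [0.8, -0.6], [1.2, 1.6]]
```

Run:
```python
from h import *
cv2.imwrite("pics/s23.png",capture("side"));a=cv2.imread("pics/s0.png") 
for q in ["weight_big_c","weight_small_c","black_tape_c","spanner_c","plastic_syringe_c"]:
    print(q,[(round(d["conf"],2),np.round(onz("side",d["extent"][:2],10)[:2])) for d in models.trace("side",q)][:2])
crop(cv2.imread("pics/s23.png"),190,200,120,90,6,"pics/s23c.png")
d=cv2.absdiff(cv2.imread("pics/s22c.png"),cv2.imread("pics/s23c.png"));print("change",d.mean())
st()
```

```text
weight_big_c [(0.75, array([ 735., -322.]))]
weight_small_c [(0.7, array([716., -22.])), (0.7, array([ 582., -218.]))]
black_tape_c [(0.68, array([ 723., -236.]))]
spanner_c [(0.84, array([ 284., -314.])), (0.15, array([ 576., -282.]))]
plastic_syringe_c [(0.79, array([704., 100.])), (0.7, array([ 468., -206.]))]
change 0.5080735596707819
32.15 [ 393.5 -322.3  267.9] [-180.     0.     7.7] q [ 0.7   0.56 -0.13  1.66  0.09  0.92 -0.9 ] F [ 1.1 -0.3 -0.3] w 0.598[ WARN:0@3.151] global loadsave.cpp:275 findDecoder imread_('pics/s0.png'): can't open/read file: check file path/integrity
```

The other things are where they were, the pin is at rest and the arm is clear, so I'm handing in.

```bash
python3 -c "
from rig import arm
print(arm.hand_in())"
```

```text
the job is handed in; nothing more can be done
None
```

The job is handed in, at about 32 s of the 72 s allowed. By my last checks the table is locked at about 60°, but the hand-in gave no verdict.

**What I did:**
- Drew the red pin out and laid it flat on the bench in front of the fixture. My first try at leaning the tool outward to lay it hit the joint 6 limit, so I leaned it toward +y instead.
- Lifted the table by its bar to about 60° and let go.
- Took the lying pin across its handle and pushed it through the cheek hole into the index plate until the shoulder met the cheek, at about 10 N. Then I released it and moved the arm clear.

**Last checks:**
- **Depth:** the wrist picture shows the nose coming out behind the index plate. A rough fit to the side and scene pictures puts the tip about 45 mm past the mouth. Comparing side pictures before and after release suggests nearer 43.5 mm. The limit is 40 mm.
- **Tilt:** the released pin droops a little in the hole's play. The fit gives about 3°; I estimate up to 6° from the hole's clearance. The limit is 11°.
- **Tip off-centre:** the same fit put the tip 6 mm sideways and 4 mm low, inside the 8 mm limits but not by much. It also put the shoulder 6.5 mm below the hole's axis, which the hole does not allow, so I trust it only to a few millimetres.
- **Table angle:** about 59–60° from the bar in both fixed cameras after I let go. I did not measure it again with the pin in.
- **Other things:** the network finds the two weights, the tape, the spanner and the syringe within about 5 mm of where they started. It also gave a few spurious second hits on the fixture area, which I ignored.

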